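# Hang the ring spanner on the hook under the low guard roof

### The job

Take the orange-gripped ring spanner from the bench and hang it by its ring on the red hook deep inside the low tool cabinet, tilting it to pass under the front lintel and over the hook's upturned tip. The hook's depth has been re-set, so find it by feel, gently: do not force the spanner or the arm against the cabinet or hook. Let go only once the ring is round the hook, wait until it hangs with no more than a slight sway, and leave the flask, jar and clamp stud where they are.

Things in the scene. Friction and masses are not known exactly. Their poses are not given: they have to be found in the camera images.
- spanner: Ring spanner, 223 mm long, about 0.25 kg, flat on the bench. Origin: ring centre, at the underside; +x from the handle out through the ring's end, +z its upper face. Ring: outside diameter 36, hole 22, thick 8 (z 0 to 8). Steel shank 14 wide, 8 thick, from the ring to x = -115.
- spanner_grip (a point): Middle of the spanner's orange, black-banded grip, 168 mm behind the ring centre (spanner x = -168, z = 12). The grip runs from x = -205 to -115, is 20 wide (y) and 24 high (z 0 to 24); take it across its 20 mm width.
- cabinet: Fixed low tool cabinet, 250 deep (x), 270 wide (y): blue sides 6 thick, yellow frame, wire-mesh roof and back, no door. Origin: centre of its underside, on the bench; its open front faces -x, at x = -125. Floor 8 thick; roof's underside 320 up. A yellow lintel 10 thick hangs across the front from the roof down to 275 up, so the opening is 275 high.
- hook_foremost (a point): Front end of the hook's setting range (cabinet x -70, y 0, z 288): where the top of its tip would be if set right forward. The red hook is now clamped 8 to 58 mm deeper (cabinet +x), not measured; firm to 50 N. 10 mm round bar, J shape in the plane y = 0: a stem down from the roof, a level bar (axis 265 up) 40 mm forward, then a vertical tip, its top 288 up.
- flask: Red bottle-shaped flask with a black cap, 66 diameter, 200 tall, loose on the bench beside the cabinet; origin at the centre of its underside. Not to be disturbed.
- jar: Small white jar with a blue cap, 48 diameter, 65 tall, loose on the cabinet's floor, off to the left inside; origin at the centre of its underside. Not to be disturbed.
- clamp_stud: Steel clamp stud with nut and washer, 48 diameter, 76 tall, standing loose on the bench near the spanner; origin at the centre of its underside. Not to be disturbed.
Things that resemble listed ones, but are neither listed nor needed, are in the scene too. What is meant by the spanner is not blue, and is the smaller of those in its own colour.

How it is judged:
By the outcome, as a careful person would: the job done as asked, in the order asked, and still so for the second after the job is handed in, with the robot touching nothing.
It also fails if it takes over 72 s, if anything falls off the work surface, if the arm or the gripper's body presses on something with over 40 N, if the wrist force passes 120 N, or if a joint passes its speed limit or range.

### The arm

A 6-joint arm with a two-finger parallel gripper is mounted at the origin on the work surface. World frame = base frame: x ahead of the robot, y to its left, z up, the work surface at z = 0. Lengths are in m, angles in degrees, forces in N, time in s.
With the tool pointing down it reaches from about 0.425 to 0.95 m from the base axis. Payload 3.5 kg.
Tool frame: the origin (TCP) lies at the very end of the fingers, on their centre line; the grasp point (between the pads) lies 19 mm behind it (arm.grip_point_offset is the distance from the TCP to the grasp point, in m); x points along the fingers, z is the direction in which the jaws open and shut, and the axes are right-handed (so a half turn about x gives the same grasp; the last joint's range is limited). The gripper opens to 85 mm and grips with 20 to 120 N. Pads are 22 mm wide; open, the fingers measure 114 mm over their backs; the gripper's body (76 mm by 85 mm) begins 54 mm behind the grasp point. The pads swing forward as they close: fully open they stand 13 mm farther back than shut.
Start: joints at [-74.313, 16.404, 90.338, -0, 73.258, -8.594], TCP at [0.278, -0.615, 0.231] pointing down, gripper open.
Joint ranges: [-158.93, 158.93], [-51.34, 127.21], [12.03, 142.37], [-87.48, 267.48], [13.55, 161.25], [-162.69, 162.69]. Speed limits (degrees/s): [159.86, 159.86, 180, 180, 180, 180].

### API

Orientations are given as a 3x3 rotation matrix whose columns are the frame's x, y, z axes.
In Python, from workcell import arm, viewer, finder gives the robot as it stands.
- The arm moves only by the shell command python3 -m handwheel 'ROWS' [FORCE]. ROWS is JSON, a list of rows, each a list of 7 numbers: the shift along the tool's x, y, z in m, then the turn, a rotation vector about the tool's x, y, z in rad, then the closure in counts, from 0 (fully open) to 255 (shut). A call has 1 to 5 rows; each row shifts and turns the commanded pose from where the row before left it, along the tool's axes as they then stand; what a row does not reach is not made up. A row lasts 1/12 s, in which the tool goes at most 41.7 mm and 7.16 degrees, less where a joint would pass 70% of its speed; a pose out of reach is approached as far as the arm can. A call with a gripper value outside its range is refused whole. The fingers move at their own pace and stop on an object; FORCE is the grip in N (left out, the last holds). Time passes only in rows, so rows that do not move let the fingers close. It gives the time, the measured TCP pose, the force and the opening at its end, in the units of the state.
- arm.get_state(): the state, without advancing time (a new reading comes with each control period).
- viewer.camera(name): name is "side" or "top"; returns a dict with "color" (480x640x3 uint8, blue, green, red), "z_map" (480x640 float32, m along the optical axis (not along the pixel's ray), 0 where there is no reading), "camera_matrix" (3x3 intrinsics, pixels), "origin" and "attitude" of the camera in the world. Camera axes: x right, y up, looking along -z (the intrinsics and any distortion apply to the point x, -y, -z); pixel columns grow to the right and rows downward; lengths in m; the calibration is good to about 2 mm. A picture is of the moment at which its call begins.
- arm.job_done(): hands the job in, once; it reports no verdict.
Trained networks look in the newest picture that a camera, given by its name, has taken for a name from the list of things; names that differ only in an ending like _2 or _b are one class to them, and where a whole thing is asked for, a point or a joint stands for the part that bears it (a point fixed in the world has none). Each returns a list of dicts, best first, with "p" (0 to 1); they miss things now and then, are a little off and sometimes report something else, mostly with a low value. They report only what shows in the picture. A call takes as long as a camera call. They do not tell look-alikes from the thing itself.
- finder.boxes_of(camera, name): "location" ([x, y, z] in m, in the coordinates of the camera as it stood for that picture, good to about 4 mm: the middle of the surface that is visible of it).
- finder.trace(camera, name): "pixels" (480x640 bool, what is visible of it).
- finder.landmark_of(camera, name): "location" ([x, y, z] in m, in the coordinates of the camera as it stood for that picture, good to about 4 mm: a listed point, or the origin of a listed thing).
The state is a dict: "clock": time; "joint_pos": joint angles; "joint_vel": joint speeds; "tau": joint torques, N m; "position": TCP position; "orientation": TCP orientation; "wrist_force": force on the tool from outside, world axes, zero at the start; "moment": the same for the moment, N m; "opening": finger opening in m.
Only numpy, scipy, OpenCV 4.12 (cv2) and the standard library are available. Lean on these libraries where they do the work, as an engineer would, in place of code of your own. Each camera call takes 0.05 s, during which the arm holds its last target. There are 200 camera calls.

## Working session

There is one attempt and no reset: what is moved stays moved. The work goes in short steps, Python scripts to look and compute and a shell command to move; the robot and the scene stay as the last step left them, time stands still between calls to the robot, and variables do not carry over. Pictures are saved under pics/ and viewed, about 8 in all and at most 12, crops included, and the job is handed in when it is done.

```bash
ls; mkdir -p pics
cat > h.py <<'E'
import numpy as np, cv2
from workcell import arm, viewer, finder
def w(c,p): return np.array(c["origin"])+np.array(c["attitude"])@np.array(p)
def px(c,u,v,z=None):
    K=np.array(c["camera_matrix"]); z=c["z_map"][v,u] if z is None else z
    return w(c,[(u-K[0,2])/K[0,0]*z,-(v-K[1,2])/K[1,1]*z,-z])
def proj(c,P):
    q=np.array(c["attitude"]).T@(np.array(P)-np.array(c["origin"])); K=np.array(c["camera_matrix"])
    return K[0,2]+K[0,0]*q[0]/-q[2], K[1,2]+K[1,1]*(-q[1])/-q[2]
E
python3 - <<'E'
from h import *
np.set_printoptions(precision=4,suppress=True)
s=arm.get_state(); print({k:np.round(v,3).tolist() for k,v in s.items()})
for n in("side","top"):
    c=viewer.camera(n); cv2.imwrite(f"pics/{n}0.png",c["color"]); print(n,c["origin"],c["attitude"],c["camera_matrix"])
    for t in("spanner","spanner_grip","cabinet","hook_foremost","flask","jar","clamp_stud"):
        for d in finder.landmark_of(n,t): print(n,t,round(d["p"],2),w(c,d["location"]),np.round(proj(c,w(c,d["location"]))))
E
```

```text
pics
{'clock': 0.0, 'joint_pos': [-74.311, 16.456, 90.422, -0.001, 73.258, -8.592], 'joint_vel': [-0.078, -0.031, 0.065, -0.0, 0.041, -0.026], 'tau': [0.0, -40.598, -29.263, -0.0, 0.006, -0.0], 'position': [0.277, -0.615, 0.23], 'orientation': [[-0.001, 0.912, 0.411], [0.002, 0.411, -0.912], [-1.0, 0.0, -0.002]], 'wrist_force': [0.009, 0.074, 0.951], 'moment': [0.043, -0.009, -0.009], 'opening': 0.085}
side [ 0.1854 -0.9478  0.9118] [[ 0.9315  0.2196 -0.29  ]
 [-0.3636  0.5415 -0.758 ]
 [-0.0094  0.8115  0.5842]] [[489.2716   0.     324.0649]
 [  0.     489.2716 245.3659]
 [  0.       0.       1.    ]]
side spanner 0.93 [ 0.4447 -0.4116  0.0045] [351. 433.]
side spanner 0.75 [ 0.5018 -0.3448 -0.001 ] [362. 401.]
side spanner_grip 0.61 [0.5397 0.453  0.0026] [275. 217.]
side spanner_grip 0.58 [ 0.3102 -0.1373  0.015 ] [253. 354.]
side cabinet 0.97 [0.7448 0.0513 0.0038] [380. 270.]
side hook_foremost 0.75 [0.674  0.0388 0.2927] [364. 191.]
side hook_foremost 0.6 [ 0.5034 -0.3458 -0.001 ] [363. 401.]
side flask 0.9 [0.5389 0.4532 0.0008] [275. 217.]
side jar 0.71 [0.6785 0.1262 0.0124]
[... 179 characters left out ...]
] [[622.1121   0.     322.8481]
 [  0.     622.1121 236.1576]
 [  0.       0.       1.    ]]
top spanner 0.97 [0.4006 0.0665 0.0014] [306. 314.]
top spanner 0.84 [ 0.4465 -0.4135 -0.001 ] [503. 295.]
top spanner 0.77 [ 0.5012 -0.3419 -0.0043] [472. 273.]
top spanner_grip 0.81 [ 0.3537 -0.2756  0.0149] [449. 334.]
top spanner_grip 0.81 [ 0.3583 -0.5511  0.0133] [563. 332.]
top spanner_grip 0.68 [ 0.3118 -0.1387  0.0139] [392. 351.]
top cabinet 0.56 [0.7428 0.0532 0.0006] [312. 177.]
top hook_foremost 0.96 [0.6731 0.0438 0.2863] [314. 177.]
top flask 0.61 [0.5417 0.4515 0.0005] [151. 257.]
top jar 0.69 [0.6891 0.1305 0.0099] [281. 197.]
top clamp_stud 0.63 [ 0.6855 -0.214  -0.0034] [419. 200.]
```

View pics/side0.png

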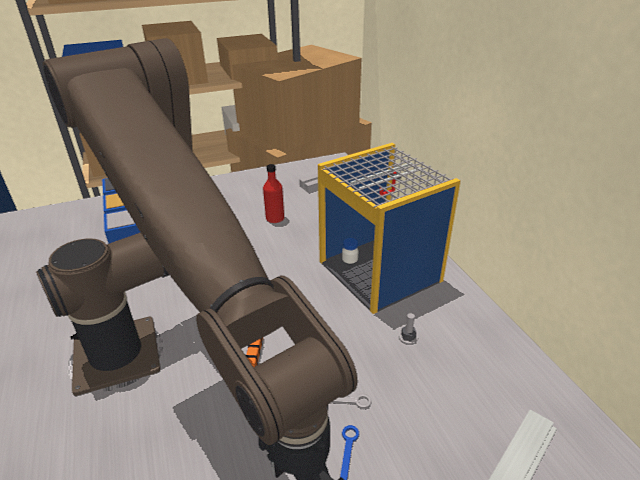

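View pics/top0.png

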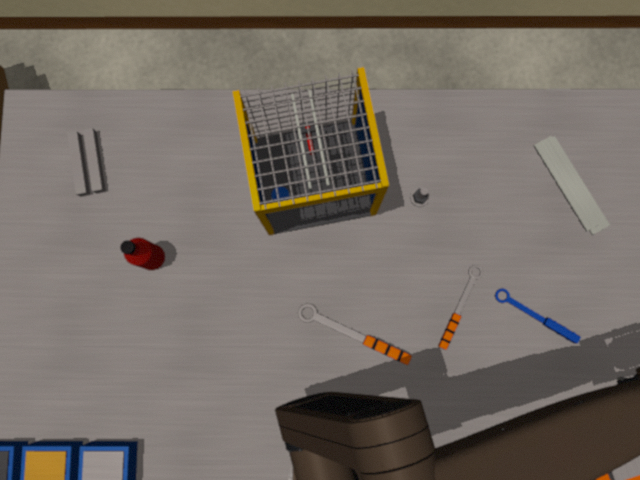

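The top view shows two orange-gripped spanners, with rings at (307,313) and (474,271). There is also a blue one at (502,296) and something orange at (604,477). The side view shows red hook pixels at about (388,188), seen through the mesh. The smaller orange one at (474,271)–(444,347) looks right. I'll check it in a crop and measure the cabinet and hook.

Run:
```python
from h import *
np.set_printoptions(precision=4,suppress=True)
cs={n:viewer.camera(n) for n in("side","top")}
c=cs["top"]
im=c["color"]; a=cv2.resize(im[255:365,290:480],None,fx=3,fy=3,interpolation=cv2.INTER_CUBIC)
b=cv2.resize(im[60:240,225:395],None,fx=3,fy=3,interpolation=cv2.INTER_CUBIC)[:540]
d=cv2.resize(cs["side"]["color"][140:310,310:470],None,fx=3,fy=3,interpolation=cv2.INTER_CUBIC)
H=540; o=np.zeros((600,800,3),np.uint8)
def fit(i,w,h): return cv2.resize(i,(w,h))
o[:270,:466]=fit(a,466,270); o[270:600,:312]=fit(b,312,330); o[270:600,320:630]=fit(d,310,330); o[:150,480:800]=fit(im[430:480,540:640],320,150)
cv2.imwrite("pics/crop1.png",o)
for n,c in cs.items():
    hsv=cv2.cvtColor(c["color"],cv2.COLOR_BGR2HSV); 
    vv,uu=np.mgrid[0:480,0:640]; K=c["camera_matrix"]; z=c["z_map"]
    P=np.stack([(uu-K[0][2])/K[0][0]*z,-(vv-K[1][2])/K[1][1]*z,-z],-1)@np.array(c["attitude"]).T+np.array(c["origin"])
    y=(hsv[...,0]>18)&(hsv[...,0]<32)&(hsv[...,1]>150)&(z>0)&(P[...,2]>.31)&(P[...,2]<.34)&(P[...,0]>.5)
    r=cv2.minAreaRect(P[y][:,:2].astype(np.float32)); print(n,"roof",y.sum(),r,np.array(cv2.boxPoints(r)))
    red=((hsv[...,0]<6)|(hsv[...,0]>174))&(hsv[...,1]>150)&(hsv[...,2]>60)&(z>0)&(P[...,0]>.6)&(abs(P[...,1])<.2)
    for v,u in np.argwhere(red): print(n,u,v,P[v,u],hsv[v,u])
# spanner axis from the orange small grip / shank
c=cs["top"]
for t in finder.trace("top","spanner"):
    m=t["pixels"]; q=np.argwhere(m)[:,::-1].astype(np.float32); print(t["p"],m.sum(),cv2.minAreaRect(q))
```

```text
side roof 1389 ((0.7402539849281311, 0.05005475878715515), (0.25426942110061646, 0.27836886048316956), 10.883183479309082) [[ 0.5891  0.1627]
 [ 0.6417 -0.1106]
 [ 0.8914 -0.0626]
 [ 0.8388  0.2107]]
side 394 172 [0.7671 0.0563 0.3201] [  1 216 213]
side 395 172 [0.7681 0.053  0.3215] [  1 224 198]
side 393 173 [0.7638 0.0554 0.3183] [  0 165 124]
side 394 173 [0.765  0.0524 0.3195] [  1 202 153]
side 395 173 [0.7653 0.0477 0.3217] [  1 205 148]
side 393 179 [0.7451 0.0205 0.3217] [  0 164 131]
side 393 180 [0.7643 0.0533 0.2987] [  0 213 146]
side 394 180 [0.7674 0.0534 0.298 ] [  0 226 152]
side 395 180 [0.7683 0.0498 0.2996] [  3 169 139]
side 393 181 [0.7639 0.0521 0.2964] [179 209 144]
side 394 181 [0.7669 0.0521 0.2958] [  1 217 149]
side 393 182 [0.765  0.0537 0.2925] [  0 219 141]
side 394 182 [0.7658 0.0498 0.2942] [  1 224 146]
side 392 183 [0.7631 0.0552 0.2891] [  1 182 132]
side 393 183 [0.7663 0.0555 0.2883] [  0 190 146]
side 394 183 [0.764  0.0464 0.2933] [  1 181 148]
side 392 187 [0.7643 0.0555 0.2767] [  0 229 136]
side 393 187 [0.7658 0.0529 0.2778] [  0 191 136]

[... 3141 characters left out ...]
[0.7443 0.0542 0.2674] [  1 209 156]
top 310 146 [0.7283 0.0506 0.3208] [  1 154 162]
top 308 147 [0.7414 0.0562 0.2699] [  1 165 119]
top 309 147 [0.7415 0.0541 0.2695] [  1 214 155]
top 310 147 [0.7406 0.0519 0.2724] [  1 161 162]
top 309 148 [0.7379 0.0539 0.2744] [  0 218 143]
top 310 148 [0.7336 0.0515 0.2888] [  1 167 160]
top 309 149 [0.7323 0.0536 0.286 ] [  1 204 134]
top 310 149 [0.7317 0.0515 0.2879] [  1 179 158]
top 310 150 [0.7287 0.0514 0.2909] [  2 156 152]
0.85 1172 ((353.20001220703125, 336.10003662109375), (122.08930969238281, 18.782970428466797), 26.56505012512207)
0.73 745 ((537.05712890625, 315.4833679199219), (96.33519744873047, 13.887452125549316), 28.720327377319336)
```

View pics/crop1.png

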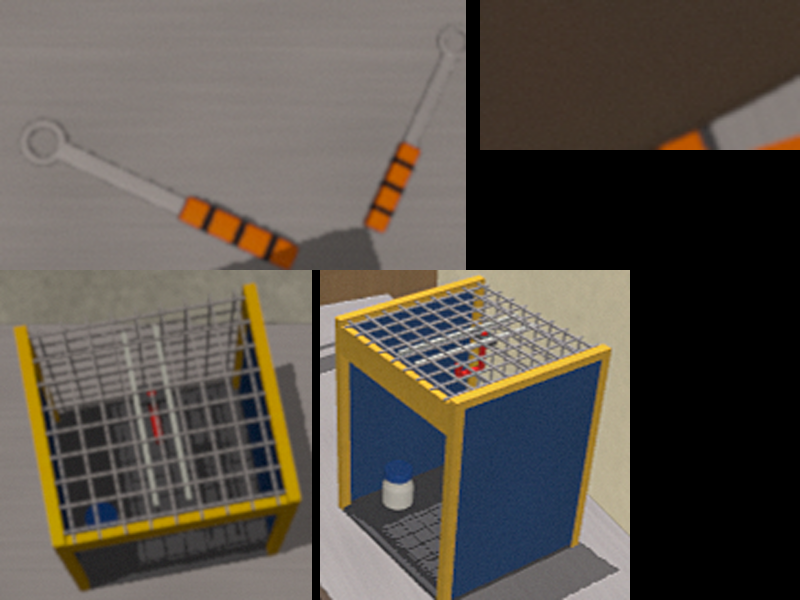

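The crop confirms two orange-gripped spanners. The smaller has its ring at top-camera (474,271) and is about 223 mm long by my measurement, so I choose that one. The hook tip shows near the deep end, at about (0.728, 0.048). I'm moving above the grip now, logging joint states to fit the kinematics.

```bash
cat > log.py <<'E'
import json; from workcell import arm
s=arm.get_state(); f=lambda v,n=4:[round(float(x),n) for x in v]
open("log.jsonl","a").write(json.dumps({"q":list(map(float,s["joint_pos"])),"p":list(map(float,s["position"])),"R":[list(map(float,r)) for r in s["orientation"]]})+"\n")
print(round(float(s["clock"]),2),"p",f(s["position"]),"q",f(s["joint_pos"],1),"F",f(s["wrist_force"],1),"M",f(s["moment"],2),"op",round(float(s["opening"]),4))
E
python3 log.py
python3 -m handwheel '[[0,0,0,0.12,0,0,0],[0,0,0,0.12,0,0,0],[0,0,0,0.12,0,0,0],[0,0,0,0.12,0,0,0],[0,0,0,0.12,0,0,0]]' 60 && python3 log.py
python3 -m handwheel '[[0,0,0,0.12,0,0,0],[0,0,0,0.12,0,0,0],[0,-0.0085,-0.0375,0,0,0,0],[0,-0.0085,-0.0375,0,0,0,0],[0,-0.0085,-0.0375,0,0,0,0]]' && python3 log.py
python3 -m handwheel '[[0,-0.0085,-0.0375,0,0,0,0],[0,-0.0085,-0.0375,0,0,0,0],[0,-0.0085,-0.0375,0,0,0,0],[0,-0.0085,-0.0375,0,0,0,0],[0,-0.0085,-0.0375,0,0,0,0]]' && python3 log.py
python3 -m handwheel '[[0,-0.0085,-0.0375,0,0,0,0],[0,0,0,0,0,-0.1163,0],[0,0,0,0,0,-0.1163,0],[0,0,0,0,0,-0.1163,0],[0,0,0,0,0,0,0]]' && python3 log.py
```

```text
0.95 p [0.2776, -0.6153, 0.2313] q [-74.3, 16.4, 90.3, 0.0, 73.3, -8.6] F [-0.8, 0.2, 0.2] M [0.02, -0.05, -0.03] op 0.0852
clock: 1.37
position: [0.2776, -0.6152, 0.2313]
orientation: [[-0.0, 0.983, -0.181], [0.0, -0.181, -0.983], [-1.0, -0.0, -0.0]]
wrist_force: [-0.3, -0.4, -0.2]
opening: 0.0852
1.37 p [0.2776, -0.6152, 0.2313] q [-74.3, 16.4, 90.3, 0.0, 73.3, 26.1] F [-0.3, -0.4, -0.2] M [0.02, -0.05, 0.01] op 0.0852
clock: 1.78
position: [0.2996, -0.501, 0.2308]
orientation: [[-0.0, 0.914, -0.406], [0.001, -0.406, -0.914], [-1.0, -0.0, -0.001]]
wrist_force: [-0.2, 0.2, -0.4]
opening: 0.0852
1.78 p [0.2996, -0.501, 0.2308] q [-69.1, 5.0, 103.5, 0.0, 71.5, 44.8] F [-0.2, 0.2, -0.4] M [-0.02, -0.02, -0.02] op 0.0852
clock: 2.2
position: [0.3367, -0.3116, 0.2315]
orientation: [[0.001, 0.914, -0.405], [-0.0, -0.405, -0.914], [-1.0, 0.001, 0.0]]
wrist_force: [1.1, 0.2, 0.1]
opening: 0.0851
2.2 p [0.3367, -0.3116, 0.2315] q [-55.5, -12.0, 119.6, 0.0, 72.4, 58.4] F [1.1, 0.2, 0.1] M [0.0, -0.02, 0.01] op 0.0851
clock: 2.62
position: [0.3453, -0.2758, 0.2301]
orientation: [[-0.316, 0.859, -0.403], [0.14, -0.378, -0.915], [-0.938, -0.346, -0.001]]
wrist_force: [-0.5, 0.3, 0.9]
opening: 0.0854
2.62 p [0.3453, -0.2758, 0.2301] q [-47.3, -1.7, 112.1, -7.9, 88.3, 68.0] F [-0.5, 0.3, 0.9] M [-0.09, -0.17, 0.01] op 0.0854
```

```bash
cat > kin.py <<'E'
import numpy as np, json
from scipy.optimize import least_squares
from scipy.spatial.transform import Rotation as Ro
T=np.array([[0,0,-1],[0,-1,0],[1,0,0.]])  # cols: tool x=z, y=-y, z=-x
S4=1
def parts(q):
    q=np.radians(q); z=lambda a:Ro.from_euler('z',a).as_matrix(); y=lambda a:Ro.from_euler('y',a).as_matrix()
    A=z(q[0]);B=A@y(q[1]);C=A@y(q[1]+q[2]); R=C@z(S4*q[3])@y(q[4])@z(q[5])@T
    return A,B,C,R
def M(q):
    A,B,C,R=parts(q); return np.stack([A[:,0],A[:,2],B[:,2],C[:,0],C[:,2],R[:,0]],1),R
L=[json.loads(l) for l in open("log.jsonl")]
def fit():
    A=np.vstack([M(l["q"])[0] for l in L]); b=np.hstack([l["p"] for l in L])
    r=1e-3; pr=np.array([0,.35,.4,0,.4,.25])
    return np.linalg.solve(A.T@A+r**2*np.eye(6),A.T@b+r**2*pr)
X=fit()
lo=np.array([-158.93,-51.34,12.03,-87.48,13.55,-162.69]);hi=np.array([158.93,127.21,142.37,267.48,161.25,162.69])
def ik(p,R,q0):
    def f(q):
        m,r=M(q); return np.r_[(m@X-p)*10,(r-R).ravel()]
    s=least_squares(f,np.clip(q0,lo+.01,hi-.01),bounds=(lo,hi),x_scale=30); return s.x,np.linalg.norm(s.fun)
if __name__=="__main__":
    print(np.round(X,4))
    for l in L:
        m,r=M(l["q"]); print(np.round((m@X-l["p"])*1000,1),np.round(abs(r-np.array(l["R"])).max(),4))
E
python3 kin.py
python3 - <<'E'
from h import *
np.set_printoptions(precision=4,suppress=True)
c=viewer.camera("top"); cv2.imwrite("pics/top1.png",c["color"])
hsv=cv2.cvtColor(c["color"],cv2.COLOR_BGR2HSV); z=c["z_map"]; K=c["camera_matrix"]
vv,uu=np.mgrid[0:480,0:640]
P=np.stack([(uu-K[0][2])/K[0][0]*z,-(vv-K[1][2])/K[1][1]*z,-z],-1)@np.array(c["attitude"]).T+np.array(c["origin"])
o=(hsv[...,0]>3)&(hsv[...,0]<20)&(hsv[...,1]>180)&(hsv[...,2]>100)&(uu>425)&(uu<470)&(vv<355)&(vv>300)
print(o.sum(),P[o].mean(0),P[o].min(0),P[o].max(0), uu[o].min(),uu[o].max(),vv[o].min(),vv[o].max())
for n in("top",):
  for t in("spanner","spanner_grip","clamp_stud"):
    for d in finder.landmark_of(n,t): print(t,round(d["p"],2),w(c,d["location"]))
E
```

```text
[ 0.3375  1.9204  0.3894  2.0433  0.854  -0.1379]
[-94.6 -36.2  -2.2] 1.8231
[-94.6 -36.2  -2.2] 1.9669
[-109.7    4.2    6.6] 1.8282
[-80.6 -61.    1.8] 1.8288
[-21.6 -47.   -4. ] 1.718<stdin>:8: RuntimeWarning: Mean of empty slice.
  ret = um.true_divide(
Traceback (most recent call last):
ValueError: zero-size array to reduction operation minimum which has no identity
```

Run:
```python
import cv2
a=cv2.imread("pics/top1.png")[250:370,400:520]; cv2.imwrite("pics/c2.png",cv2.resize(a,None,fx=5,fy=5,interpolation=cv2.INTER_CUBIC))
```

```text
(no output)
```

View pics/c2.png

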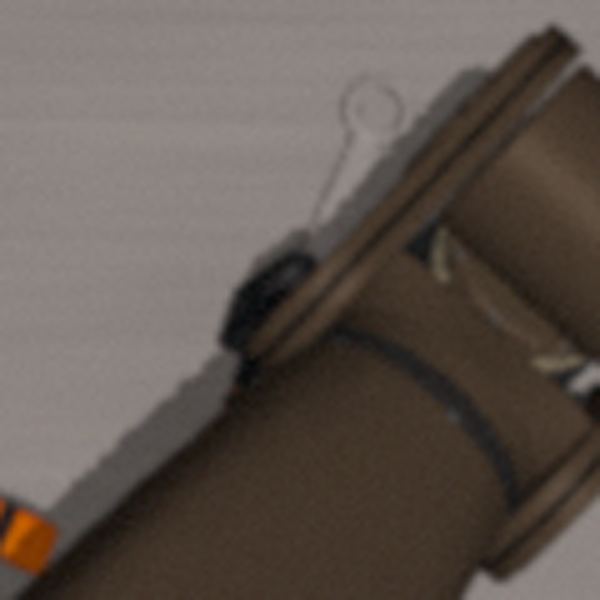

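Run:
```python
from kin import *
np.set_printoptions(precision=3,suppress=True)
for l in L[1:2]+L[-1:]: print(M(l["q"])[1],np.array(l["R"]))
print(Ro.from_euler('y',np.pi/2).as_matrix(), Ro.from_euler('z',np.float64(.5)).as_matrix().shape)
```

```text
[[-0.    -0.983 -0.181]
 [ 0.     0.181 -0.983]
 [-1.     0.    -0.   ]] [[-0.     0.983 -0.181]
 [ 0.    -0.181 -0.983]
 [-1.    -0.    -0.   ]]
[[-0.316 -0.859 -0.403]
 [ 0.14   0.378 -0.915]
 [-0.938  0.346 -0.001]] [[-0.316  0.859 -0.403]
 [ 0.14  -0.378 -0.915]
 [-0.938 -0.346 -0.001]]
[[ 0.  0.  1.]
 [ 0.  1.  0.]
 [-1.  0.  0.]] (3, 3)
```

```bash
sed -i 's/\[0,-1,0\],\[1,0,0.\]/[0,1,0],[1,0,0.]/; s/y=-y/y=y/' kin.py; python3 kin.py
python3 - <<'E'
from h import *
np.set_printoptions(precision=4,suppress=True)
c=viewer.camera("top"); im=cv2.imread("pics/top0.png"); hsv=cv2.cvtColor(im,cv2.COLOR_BGR2HSV)
vv,uu=np.mgrid[0:480,0:640]
o=(hsv[...,0]>3)&(hsv[...,0]<22)&(hsv[...,1]>150)&(hsv[...,2]>80)&(uu>435)&(uu<468)&(vv<355)&(vv>305)
def plane(u,v,h):
    a=px(c,u,v,1.0); O=np.array(c["origin"]); d=a-O; return O+d*(h-O[2])/d[2]
q=np.argwhere(o)[:,::-1].astype(np.float32); r=cv2.minAreaRect(q); print(o.sum(),r)
P=np.array([plane(u,v,.022) for u,v in q]); m=P.mean(0); U,S,V=np.linalg.svd(P-m); d=V[0]*np.sign(V[0][0]); t=(P-m)@d
print("grip mean",m,"dir",d,np.degrees(np.arctan2(d[1],d[0])),t.min(),t.max())
R=plane(474,271.5,.008); print("ring",R, "grip->ring",np.linalg.norm(R-m),np.degrees(np.arctan2((R-m)[1],(R-m)[0])))
E
```

```text
[ 0.3375  1.9204  0.3894  2.0433  0.854  -0.1379]
[-94.6 -36.2  -2.2] 0.0
[-94.6 -36.2  -2.2] 0.0
[-109.7    4.2    6.6] 0.0
[-80.6 -61.    1.8] 0.0
[-21.6 -47.   -4. ] 0.0
289 ((449.5613098144531, 330.7525939941406), (8.572061538696289, 36.84162902832031), 24.227745056152344)
grip mean [ 0.3609 -0.2767  0.022 ] dir [ 0.898  -0.4401 -0.    ] -26.10710946512738 -0.04378091240791339 0.04425060603613232
ring [ 0.5044 -0.3434  0.008 ] grip->ring 0.15883442709211146 -24.92603500919261
```

```bash
sed -i 's/\[A\[:,0\],A/[A[:,0],A[:,1],A/; s/pr=np.array(\[0,/pr=np.array([0,.1,/; s/eye(6)/eye(7)/' kin.py; python3 kin.py
cat > plan.py <<'E'
from kin import *
TIP=np.array([.728,.048]); cy=np.radians(11); cx=np.array([np.cos(cy),np.sin(cy)])
def pose(ringxy,h,b,psi,t,g):
    # ring origin (underside centre) pos, pitch b deg (ring up), yaw psi, grasp tilt t, grasp station g (m behind ring)
    b,psi,t=map(np.radians,(b,psi,t))
    e=np.array([np.cos(psi)*np.cos(b),np.sin(psi)*np.cos(b),np.sin(b)]); sy=np.array([-np.sin(psi),np.cos(psi),0]); sz=np.cross(e,sy)
    x=-np.sin(t)*e-np.cos(t)*sz; y=np.cos(t)*e-np.sin(t)*sz; z=np.cross(x,y)
    gp=np.r_[ringxy,h]-g*e+ZG*sz
    return gp+TO*x, np.stack([x,y,z],1)
ZG=.021; TO=.019
if __name__=="__main__":
    for t in(0,10,20,30):
      for psi in(-5,11,25):
        q=np.array([-20,0,100,0,60,30.]); out=[]
        for s,h,b in((-.1,.24,28),(0,.285,28),(.005,.275,40),(.012,.265,60),(.015,.26,70),(.015,.26,80),(.015,.26,88)):
            p,R=pose(TIP+s*cx,h,b,psi,t,.18); q,e=ik(p,R,q); out.append((round(e,3),np.round(q).astype(int).tolist()))
        print(t,psi,[o[0] for o in out],out[-3][1],out[-1][1])
E
python3 plan.py
```

```text
[1.000e-04 1.009e-01 2.404e-01 4.430e-01 2.070e-02 5.725e-01 2.493e-01]
[-0. -0. -0.] 0.0
[-0. -0. -0.] 0.0
[-0.  0.  0.] 0.0
[ 0. -0. -0.] 0.0
[0. 0. 0.] 0.0
0 -5 [np.float64(0.0), np.float64(0.0), np.float64(0.0), np.float64(0.422), np.float64(0.665), np.float64(0.891), np.float64(1.061)] [1, 13, 119, -71, 14, 163] [1, 20, 111, -72, 14, 163]
0 11 [np.float64(0.0), np.float64(0.0), np.float64(0.0), np.float64(0.0), np.float64(0.0), np.float64(0.0), np.float64(0.0)] [-14, 18, 128, 143, 40, -69] [-12, 33, 120, 155, 64, -79]
0 25 [np.float64(0.0), np.float64(0.0), np.float64(0.0), np.float64(0.0), np.float64(0.0), np.float64(0.0), np.float64(0.0)] [-21, 20, 124, 116, 49, -56] [-18, 35, 117, 133, 68, -70]
10 -5 [np.float64(0.0), np.float64(0.0), np.float64(0.0), np.float64(0.246), np.float64(0.453), np.float64(0.673), np.float64(0.844)] [1, 13, 119, -70, 14, 163] [1, 20, 111, -71, 14, 163]
10 11 [np.float64(0.0), np.float64(0.0), np.float64(0.0), np.float64(0.0), np.float64(0.0), np.float64(0.0), np.float64(0.0)] [-13, 14, 126, 130, 27, -56] [-11, 28, 121, 151, 50, -75]
10 25 [np.float6
[... 570 characters left out ...]
at64(0.0), np.float64(0.0), np.float64(0.0), np.float64(0.0), np.float64(0.0), np.float64(0.0)] [-18, 15, 120, 84, 32, -24] [-17, 26, 118, 118, 44, -56]
30 -5 [np.float64(0.0), np.float64(0.0), np.float64(0.0), np.float64(0.0), np.float64(0.094), np.float64(0.277), np.float64(0.417)] [-3, 13, 117, -7, 14, 99] [1, 21, 111, -70, 14, 163]
30 11 [np.float64(0.0), np.float64(0.0), np.float64(0.0), np.float64(0.0), np.float64(0.0), np.float64(0.0), np.float64(0.0)] [-10, 13, 119, 54, 17, 20] [-10, 21, 119, 130, 24, -55]
30 25 [np.float64(0.0), np.float64(0.0), np.float64(0.0), np.float64(0.0), np.float64(0.0), np.float64(0.0), np.float64(0.0)] [-16, 15, 117, 59, 29, 1] [-15, 23, 116, 104, 34, -41]
```

```bash
python3 -m handwheel '[[0.03,0.011,-0.0009,0.02,0,0,0],[0.03,0.011,-0.0009,0,0,0,0],[0.03,0.011,-0.0009,0,0,0,0],[0.03,0.011,-0.0009,0,0,0,0],[0.03,0.011,-0.0009,0,0,0,0]]' >/dev/null && python3 log.py
python3 -m handwheel '[[0.02,0.007,-0.0009,0,0,0,0],[0.015,0.006,0,0,0,0,0],[0.01,0.004,0,0,0,0,0],[0.005,0.001,0,0,0,0,0],[0,0,0,0,0,0,0]]' >/dev/null && python3 log.py
python3 - <<'E'
from h import *
s=arm.get_state(); print(np.round(s["orientation"],3).tolist())
c=viewer.camera("side"); cv2.imwrite("pics/c3.png",cv2.resize(c["color"][270:430,170:390],None,fx=3.5,fy=3.5,interpolation=cv2.INTER_CUBIC))
E
```

```text
3.13 p [0.3457, -0.2727, 0.0711] q [-47.1, 9.9, 118.4, -8.2, 70.1, 72.0] F [0.8, -0.5, 0.5] M [-0.14, -0.1, -0.02] op 0.0854
3.55 p [0.3455, -0.2718, 0.0182] q [-47.0, 15.4, 118.9, -8.5, 64.4, 73.0] F [0.9, 0.5, 0.2] M [-0.03, -0.18, -0.01] op 0.0852
[[-0.313, 0.851, -0.422], [0.139, -0.399, -0.907], [-0.94, -0.342, 0.006]]
```

View pics/c3.png

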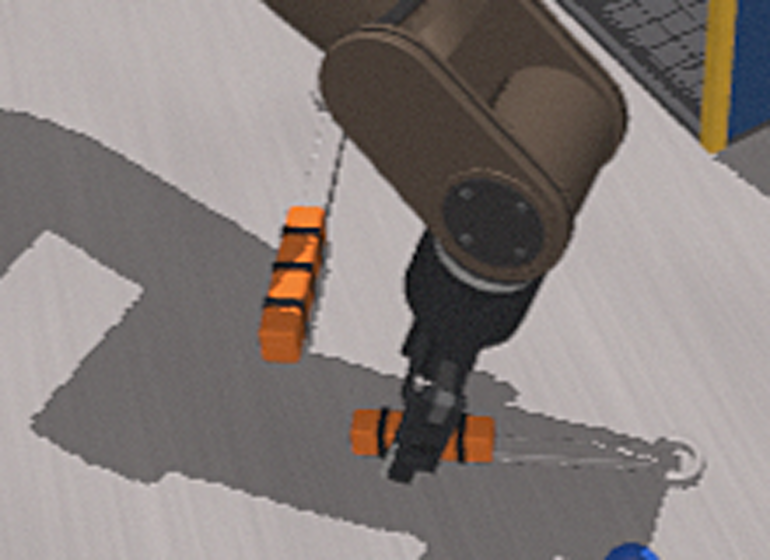

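The fingers straddle the smaller spanner's orange grip (around (430,435) in the crop). The larger spanner is clear at (290,290). I'll lower the last bit, then close.

```bash
python3 -m handwheel '[[0.005,0.002,0,0,0,0,0],[0.0053,0.0018,0,0,0,0,0],[0,0,0,0,0,0,0],[0,0,0,0,0,0,120],[0,0,0,0,0,0,160]]' 90 >/dev/null && python3 log.py
python3 -m handwheel '[[0,0,0,0,0,0,180],[0,0,0,0,0,0,255],[0,0,0,0,0,0,255],[0,0,0,0,0,0,255],[0,0,0,0,0,0,255]]' 90 >/dev/null && python3 log.py
python3 -m handwheel '[[0,0,0,0,0,0,255],[0,0,0,0,0,0,255],[0,0,0,0,0,0,255],[0,0,0,0,0,0,255],[0,0,0,0,0,0,255]]' 90 >/dev/null && python3 log.py
```

```text
4.02 p [0.3462, -0.2722, 0.0076] q [-47.0, 16.7, 118.9, -8.7, 63.2, 73.2] F [-0.3, -0.8, -0.2] M [-0.1, -0.17, 0.04] op 0.0641
4.43 p [0.3463, -0.2725, 0.0079] q [-47.0, 16.6, 118.8, -8.7, 63.3, 73.2] F [-0.7, -0.2, 3.6] M [-0.06, 0.0, 0.02] op 0.0176
4.85 p [0.3464, -0.2725, 0.0079] q [-47.0, 16.6, 118.8, -8.7, 63.3, 73.2] F [0.8, -1.7, 4.8] M [-0.04, 0.11, 0.02] op 0.0179
```

```bash
python3 -m handwheel '[[-0.01,-0.0036,0,0,0,0,255],[-0.02,-0.007,0,0,0,0,255],[-0.03,-0.011,0,0,0,0,255],[-0.03,-0.011,0,0,0,0,255],[-0.03,-0.011,0,0,0,0,255]]' >/dev/null && python3 log.py
python3 -m handwheel '[[-0.03,-0.011,0,0,0,0,255],[-0.03,-0.011,0,0,0,0,255],[0,0,0,0,0,0,255],[0,0,0,0,0,0,255]]' >/dev/null && python3 log.py
python3 - <<'E'
from h import *
np.set_printoptions(precision=4,suppress=True)
for n in("top","side"):
    c=viewer.camera(n); cv2.imwrite(f"pics/lift_{n}.png",c["color"])
    for d in finder.landmark_of(n,"spanner"): print(n,round(d["p"],2),w(c,d["location"]),np.round(proj(c,w(c,d["location"]))))
s=arm.get_state(); R=np.array(s["orientation"]); p=np.array(s["position"]); print(p,R)
c=viewer.camera("side")
# predicted ring: station 0.18, t=20
t=np.radians(20); e=-np.sin(t)*R[:,0]+np.cos(t)*R[:,1]; sz=-np.cos(t)*R[:,0]-np.sin(t)*R[:,1]
g=p-.0075*R[:,0]; r=g+.18*e-.012*sz; print("pred ring",r,proj(c,r),"e",e)
E
```

```text
5.27 p [0.3455, -0.2699, 0.1353] q [-46.9, 4.2, 116.8, -7.8, 77.8, 71.0] F [-0.2, 0.1, -2.3] M [-0.09, -0.18, 0.02] op 0.0179
5.6 p [0.347, -0.271, 0.2004] q [-46.8, -0.5, 114.1, -7.7, 84.7, 70.1] F [-0.4, -0.6, -2.5] M [-0.06, -0.11, -0.07] op 0.0178
top 0.96 [ 0.404   0.0655 -0.0001] [307. 313.]
top 0.5 [ 0.5056 -0.3425  0.1898] [493. 263.]
side 0.96 [ 0.5026 -0.3452  0.1879] [366. 342.]
side 0.83 [ 0.402   0.0576 -0.    ] [268. 299.]
side 0.75 [ 0.4433 -0.4134  0.0034] [350. 435.]
side 0.64 [ 0.6912 -0.2169  0.0034] [409. 337.]
[ 0.3454 -0.2696  0.1967] [[-0.3156  0.8502 -0.4214]
 [ 0.1417 -0.3969 -0.9069]
 [-0.9382 -0.346   0.0048]]
pred ring [ 0.5109 -0.3465  0.191 ] (np.float64(370.1239073210983), np.float64(340.03177350086065)) e [ 0.9069 -0.4214 -0.0042]
```

```bash
sed -i 's/^ZG=.021; TO=.019/ZG=.012; TO=.0075; G=.171/; s/,t,.18)/,t,G)/' plan.py
cat > go.py <<'E'
# usage: go.py n s h beta psi  -> n identical rows from the measured pose
import sys; from plan import *; from workcell import arm
np.set_printoptions(precision=4,suppress=True)
def rows(p0,R0,p1,R1,n):
    rv=Ro.from_matrix(R0.T@R1).as_rotvec()/n; Rr=Ro.from_rotvec(rv).as_matrix(); S=sum(np.linalg.matrix_power(Rr,k) for k in range(n))
    return np.linalg.solve(S,R0.T@(p1-p0)),rv
def ring(p,R,t=20):
    t=np.radians(t); e=-np.sin(t)*R[:,0]+np.cos(t)*R[:,1]; sz=-np.cos(t)*R[:,0]-np.sin(t)*R[:,1]
    r=p-TO*R[:,0]+G*e-ZG*sz; d=r[:2]-TIP
    return "ring s %.4f lat %.4f h %.4f beta %.1f psi %.1f roll %.1f"%(d@cx,-d[0]*cx[1]+d[1]*cx[0],r[2],np.degrees(np.arcsin(e[2])),np.degrees(np.arctan2(e[1],e[0])),np.degrees(np.arcsin(R[2,2])))
s=arm.get_state(); p0=np.array(s["position"]); R0=np.array(s["orientation"]); print(ring(p0,R0), "F",np.round(s["wrist_force"],1))
if len(sys.argv)>1:
    n=int(sys.argv[1]); S,h,b,psi=map(float,sys.argv[2:6]); lat=float(sys.argv[6]) if len(sys.argv)>6 else 0
    p1,R1=pose(TIP+S*cx+lat*np.array([-cx[1],cx[0]]),h,b,psi,20,G); d,rv=rows(p0,R0,p1,R1,n)
    q,e=ik(p1,R1,np.array(s["joint_pos"])); print("row",d,rv,"|d|",np.linalg.norm(d),"deg",np.degrees(np.linalg.norm(rv)),"ik",e,np.round(q,1))
E
python3 go.py 14 -0.16 0.225 28 25
```

```text
ring s -0.2955 lat -0.3408 h 0.1912 beta -0.2 psi -24.9 roll 0.3 F [ 0.1  0.2 -2.1]
row [ 0.0033  0.0062 -0.0162] [-0.0625 -0.0064  0.0331] |d| 0.01772040913692541 deg 4.068935233430989 ik 1.0818468533985573e-13 [-23.5 -14.7 131.2   7.   58.4  38.1]
```

```bash
python3 -m handwheel '[[0.0033,0.0062,-0.0162,-0.0625,-0.0064,0.0331,255],[0.0033,0.0062,-0.0162,-0.0625,-0.0064,0.0331,255],[0.0033,0.0062,-0.0162,-0.0625,-0.0064,0.0331,255],[0.0033,0.0062,-0.0162,-0.0625,-0.0064,0.0331,255],[0.0033,0.0062,-0.0162,-0.0625,-0.0064,0.0331,255]]' >/dev/null && python3 log.py && python3 go.py
python3 -m handwheel '[[0.0033,0.0062,-0.0162,-0.0625,-0.0064,0.0331,255],[0.0033,0.0062,-0.0162,-0.0625,-0.0064,0.0331,255],[0.0033,0.0062,-0.0162,-0.0625,-0.0064,0.0331,255],[0.0033,0.0062,-0.0162,-0.0625,-0.0064,0.0331,255],[0.0033,0.0062,-0.0162,-0.0625,-0.0064,0.0331,255]]' >/dev/null && python3 log.py && python3 go.py
python3 -m handwheel '[[0.0033,0.0062,-0.0162,-0.0625,-0.0064,0.0331,255],[0.0033,0.0062,-0.0162,-0.0625,-0.0064,0.0331,255],[0.0033,0.0062,-0.0162,-0.0625,-0.0064,0.0331,255],[0.0033,0.0062,-0.0162,-0.0625,-0.0064,0.0331,255],[0,0,0,0,0,0,255]]' >/dev/null && python3 log.py && python3 go.py
python3 - <<'E'
from h import *
o=[]
for n in("top","side"):
    c=viewer.camera(n); cv2.imwrite(f"pics/pre_{n}.png",c["color"])
    for d in finder.landmark_of(n,"spanner"): print(n,round(d["p"],2),np.round(w(c,d["location"]),4),np.round(proj(c,w(c,d["location"]))))
    o.append(cv2.resize(c["color"][80:310,240:400] if n=="top" else c["color"][140:340,300:470],(400,560),interpolation=cv2.INTER_CUBIC))
cv2.imwrite("pics/c4.png",np.hstack(o))
E
```

```text
6.27 p [0.3949, -0.2001, 0.1743] q [-38.3, -4.1, 119.3, -3.2, 74.8, 59.6] F [0.7, 0.9, -2.5] M [-0.03, -0.03, 0.01] op 0.0179
ring s -0.2112 lat -0.2342 h 0.1990 beta 9.8 psi -7.5 roll -2.6 F [ 0.7  0.9 -2.5]
6.68 p [0.4235, -0.1184, 0.1585] q [-30.0, -9.5, 125.5, 2.0, 65.4, 48.2] F [-0.2, 0.4, -2.6] M [-0.03, 0.09, 0.06] op 0.0179
ring s -0.1660 lat -0.1075 h 0.2136 beta 20.1 psi 10.1 roll -2.3 F [-0.2  0.4 -2.6]
7.1 p [0.4278, -0.0473, 0.1472] q [-23.4, -14.9, 131.5, 6.9, 58.4, 38.0] F [-0.4, -0.1, -2.4] M [-0.11, 0.25, 0.01] op 0.0174
ring s -0.1619 lat 0.0020 h 0.2239 beta 27.9 psi 25.2 roll 0.0 F [-0.4 -0.1 -2.4]
top 0.91 [ 0.4472 -0.4112 -0.0014] [502. 295.]
top 0.85 [0.402  0.0663 0.0023] [307. 314.]
top 0.77 [0.5751 0.0247 0.2231] [323. 229.]
side 0.95 [ 0.4016  0.0593 -0.002 ] [268. 299.]
side 0.94 [ 0.4404 -0.4088  0.0022] [348. 434.]
side 0.8 [0.5729 0.0172 0.2222] [331. 227.]
```

View pics/c4.png

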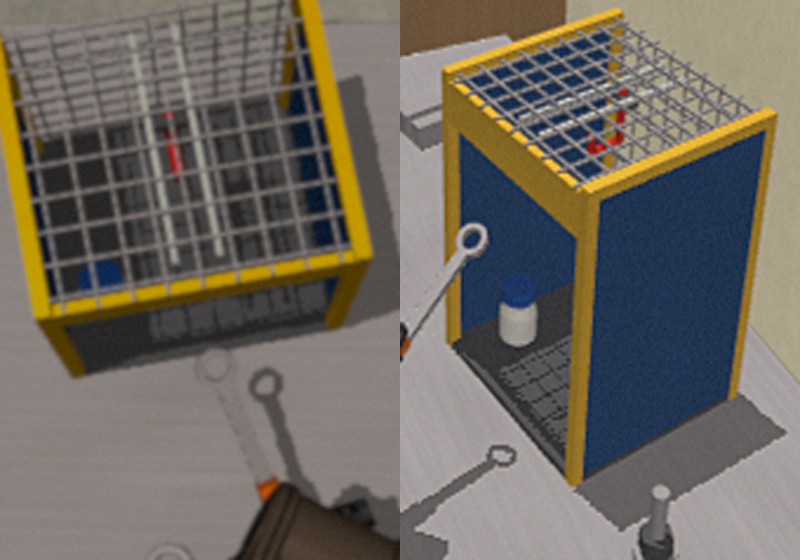

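Run:
```python
from h import *
np.set_printoptions(precision=4,suppress=True)
C={n:viewer.camera(n) for n in("top","side")}
t=np.radians(20); s=arm.get_state(); R=np.array(s["orientation"]); p=np.array(s["position"])
e=-np.sin(t)*R[:,0]+np.cos(t)*R[:,1]; sz=-np.cos(t)*R[:,0]-np.sin(t)*R[:,1]
r=p-.0075*R[:,0]+.171*e-.008*sz; print("FK ring mid",r)
def hook(x): # cab x of tip
    a=np.radians(11); cx=np.array([np.cos(a),np.sin(a)]); o=np.array([.742,.051])
    f=lambda d,z:np.r_[o+(x+d)*cx,z]
    return dict(tip=f(0,.288),tipfront=f(-.005,.27),barmid=f(.02,.27),stem=f(.04,.3),stemtop=f(.04,.318))
for n,c in C.items():
    print(n,"ring",np.round(proj(c,r),1)); 
    for x in(-.018,-.012): print(x,{k:np.round(proj(c,v),1).tolist() for k,v in hook(x).items()})
    # ring ellipse from contour of bright ring
def tri(a,b):
    A=[];B=[]
    for n,(u,v) in(("top",a),("side",b)):
        O=np.array(C[n]["origin"]); d=px(C[n],u,v,1.)-O; d/=np.linalg.norm(d); M=np.eye(3)-np.outer(d,d); A.append(M);B.append(M@O)
    return np.linalg.solve(sum(A),sum(B))
print("tri ring",tri((326,230),(330.6,225.7)))
o=[]
for n,(u,v) in(("top",(326,230)),("side",(331,226))):
    o.append(cv2.resize(C[n]["color"][v-20:v+20,u-20:u+20],(400,400),interpolation=cv2.INTER_NEAREST))
for n,(u,v) in(("top",(309,142)),("side",(388,184))):
    o.append(cv2.resize(C[n]["color"][v-20:v+20,u-20:u+20],(400,400),interpolation=cv2.INTER_NEAREST))
a=np.vstack([np.hstack(o[:2]),np.hstack(o[2:])]); cv2.imwrite("pics/c5.png",cv2.resize(a,(600,600),interpolation=cv2.INTER_NEAREST))
```

```text
FK ring mid [0.5699 0.0142 0.2308]
top ring [328.1 230.9]
-0.018 {'tip': [311.9, 152.5], 'tipfront': [312.5, 157.2], 'barmid': [310.3, 145.8], 'stem': [308.1, 132.3], 'stemtop': [307.8, 129.5]}
-0.012 {'tip': [311.3, 149.7], 'tipfront': [312.0, 154.4], 'barmid': [309.8, 143.1], 'stem': [307.5, 129.5], 'stemtop': [307.3, 126.7]}
side ring [329.9 224.5]
-0.018 {'tip': [380.1, 187.4], 'tipfront': [378.2, 194.0], 'barmid': [385.7, 191.4], 'stem': [392.5, 179.3], 'stemtop': [393.0, 173.1]}
-0.012 {'tip': [381.9, 186.8], 'tipfront': [380.0, 193.3], 'barmid': [387.5, 190.8], 'stem': [394.2, 178.7], 'stemtop': [394.8, 172.6]}
tri ring [0.5732 0.0185 0.2238]
```

View pics/c5.png

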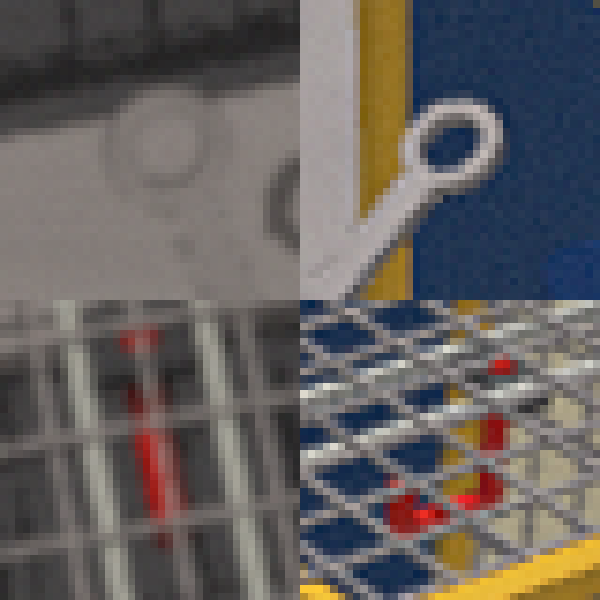

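Run:
```python
from h import *
np.set_printoptions(precision=4,suppress=True)
C={n:viewer.camera(n) for n in("top","side")}
s=arm.get_state(); R=np.array(s["orientation"]); p=np.array(s["position"])
def tri(a,b):
    A=[];B=[]
    for n,(u,v) in(("top",a),("side",b)):
        O=np.array(C[n]["origin"]); d=px(C[n],u,v,1.)-O; d/=np.linalg.norm(d); M=np.eye(3)-np.outer(d,d); A.append(M);B.append(M@O)
    X=np.linalg.solve(sum(A),sum(B)); print(X,[np.round(proj(C[n],X),1) for n in C]); return X
X=tri((326.8,228.6),(331.2,224.6))
t=np.radians(20); e=-np.sin(t)*R[:,0]+np.cos(t)*R[:,1]; sz=-np.cos(t)*R[:,0]-np.sin(t)*R[:,1]; sy=np.cross(sz,e)
d=X-(p-.0075*R[:,0]); print("in spanner axes e,y,z",d@e,d@sy,d@sz)
# shank/grip mask: e direction from depth of side-camera? use ring depth
for n,(u,v) in(("top",(327,229)),("side",(331,225))):
    c=C[n]; z=c["z_map"][v-12:v+13,u-12:u+13]; vv,uu=np.nonzero((z>0)); P=np.array([px(c,u-12+b,v-12+a) for a,b in zip(vv,uu)])
    m=np.linalg.norm(P-X,axis=1)<.024; Q=P[m]; print(n,m.sum(),"mean",Q.mean(0)); U,S,V=np.linalg.svd(Q-Q.mean(0)); print("normal",V[2]*np.sign(V[2][2]),"sz",sz)
```

```text
[0.5749 0.017  0.2278] [array([326.7, 228.8]), array([331.3, 224.6])]
in spanner axes e,y,z 0.1745343409530839 0.0003230327673059969 -0.013434841851406363
top 164 mean [0.5717 0.0143 0.2311]
normal [-0.4292 -0.1411  0.8921] sz [-0.4286 -0.1941  0.8824]
side 106 mean [0.5719 0.011  0.2301]
normal [-0.43   -0.2149  0.8769] sz [-0.4286 -0.1941  0.8824]
```

```bash
sed -i 's/^ZG=.*/ZG=.015; TO=.0075; G=.173/; s/TIP=np.array(\[.728,.048\])/TIP=np.array([.7292,.0485])/' plan.py; python3 go.py 6 -0.048 0.243 28 25
```

```text
ring s -0.1580 lat -0.0020 h 0.2257 beta 28.1 psi 25.1 roll 0.3 F [ 0.3  0.4 -2.8]
row [-0.0004  0.0181  0.0041] [-0.0001  0.0009 -0.0002] |d| 0.018540528951164707 deg 0.05233819567663563 ik 4.3933022890029855e-12 [-16.2  -1.  116.9   6.2  58.2  45.8]
```

```bash
python3 -m handwheel '[[0,0.011,0.0025,0,0.0005,0,255],[0,0.011,0.0025,0,0.0005,0,255],[0,0.011,0.0025,0,0.0005,0,255],[0,0.011,0.0025,0,0.0005,0,255],[0,0.011,0.0025,0,0.0005,0,255]]' >/dev/null && python3 go.py
python3 -m handwheel '[[0,0.011,0.0025,0,0.0005,0,255],[0,0.011,0.0025,0,0.0005,0,255],[0,0.011,0.0025,0,0.0005,0,255],[0,0.011,0.0025,0,0.0005,0,255],[0,0.01,0.002,0,0.0005,0,255]]' >/dev/null && python3 log.py; python3 go.py 4 -0.040 0.272 28 25
```

```text
ring s -0.1016 lat -0.0008 h 0.2335 beta 28.1 psi 25.0 roll 0.1 F [ 0.2 -0.8 -2.8]
8.33 p [0.5396, -0.0268, 0.1654] q [-16.1, -0.7, 116.8, 6.3, 57.9, 45.8] F [0.1, 0.0, -1.7] M [-0.09, 0.31, 0.01] op 0.0177
ring s -0.0465 lat 0.0006 h 0.2410 beta 28.1 psi 25.0 roll 0.0 F [ 0.1  0.  -1.7]
row [-0.0075  0.0026  0.0005] [ 0.      0.     -0.0003] |d| 0.007961361814533656 deg 0.017043444871369332 ik 4.445006821042858e-15 [-15.8  -1.8 114.5   5.9  61.4  46.6]
```

```bash
python3 -m handwheel '[[-0.0075,0.0026,0.0005,0,0,0,255],[-0.0075,0.0026,0.0005,0,0,0,255],[-0.0075,0.0026,0.0005,0,0,0,255],[-0.0075,0.0026,0.0005,0,0,0,255],[0,0,0,0,0,0,255]]' >/dev/null && python3 log.py; python3 go.py 10 -0.020 0.272 28 25
```

```text
8.75 p [0.5464, -0.0264, 0.1996] q [-15.8, -2.1, 114.5, 6.0, 61.4, 46.5] F [0.7, 0.2, -1.6] M [-0.15, 0.22, 0.0] op 0.0181
ring s -0.0402 lat -0.0001 h 0.2758 beta 28.3 psi 25.1 roll 0.2 F [ 0.7  0.2 -1.6]
row [0.0006 0.0019 0.0005] [ 0.0001  0.0003 -0.0005] |d| 0.001993830780571045 deg 0.03538000545809819 ik 1.1692932443961525e-14 [-14.8   0.7 112.    5.8  61.3  47.6]
```

```bash
python3 -m handwheel '[[0.0006,0.0019,0.0005,0,0,0,255],[0.0006,0.0019,0.0005,0,0,0,255],[0.0006,0.0019,0.0005,0,0,0,255],[0.0006,0.0019,0.0005,0,0,0,255],[0.0006,0.0019,0.0005,0,0,0,255]]' >/dev/null && python3 go.py
for i in 1; do python3 -m handwheel '[[0.0004,0.0013,0.0003,0,0,0,255],[0,0,0,0,0,0,255]]' >/dev/null && python3 go.py; done
python3 -m handwheel '[[0.0004,0.0013,0.0003,0,0,0,255],[0,0,0,0,0,0,255]]' >/dev/null && python3 go.py
python3 -m handwheel '[[0.0004,0.0013,0.0003,0,0,0,255],[0,0,0,0,0,0,255]]' >/dev/null && python3 log.py;  python3 go.py
```

```text
ring s -0.0310 lat 0.0006 h 0.2698 beta 28.0 psi 25.0 roll -0.0 F [ 0.5  0.4 -1.7]
ring s -0.0294 lat 0.0006 h 0.2700 beta 28.1 psi 25.0 roll -0.0 F [ 1.   0.  -1.7]
ring s -0.0281 lat 0.0006 h 0.2700 beta 28.1 psi 25.0 roll 0.0 F [-0.1 -0.2 -2.6]
9.67 p [0.5592, -0.0231, 0.1943] q [-15.1, -0.0, 113.0, 5.9, 61.0, 47.2] F [-0.2, 0.2, -2.3] M [-0.1, 0.25, -0.03] op 0.0178
ring s -0.0267 lat 0.0006 h 0.2699 beta 28.1 psi 25.0 roll 0.0 F [-0.2  0.2 -2.3]
```

```bash
M() { :; }
python3 -m handwheel '[[0.0004,0.0013,0.0003,0,0,0,255],[0,0,0,0,0,0,255]]' >/dev/null && python3 go.py
python3 -m handwheel '[[0.0004,0.0013,0.0003,0,0,0,255],[0,0,0,0,0,0,255]]' >/dev/null && python3 go.py
python3 -m handwheel '[[0.0004,0.0013,0.0003,0,0,0,255],[0,0,0,0,0,0,255]]' >/dev/null && python3 go.py
python3 -m handwheel '[[0.0004,0.0013,0.0003,0,0,0,255],[0,0,0,0,0,0,255]]' >/dev/null && python3 go.py
```

```text
ring s -0.0253 lat 0.0006 h 0.2697 beta 28.1 psi 25.0 roll 0.0 F [ 0.2 -0.7 -2.5]
ring s -0.0239 lat 0.0006 h 0.2695 beta 28.1 psi 25.0 roll 0.0 F [ 0.5 -0.3 -2.5]
ring s -0.0226 lat 0.0007 h 0.2693 beta 28.1 psi 25.0 roll 0.0 F [ 0.3 -0.4 -2. ]
ring s -0.0212 lat 0.0007 h 0.2691 beta 28.1 psi 25.0 roll 0.0 F [ 0.4 -0.5 -2.6]
```

```bash
python3 -m handwheel '[[0.0003,0.0013,0.0003,0,0,0,255],[0,0,0,0,0,0,255]]' >/dev/null && python3 go.py
python3 -m handwheel '[[0.0003,0.0013,0.0003,0,0,0,255],[0,0,0,0,0,0,255]]' >/dev/null && python3 go.py
python3 -m handwheel '[[0.0003,0.0013,0.0003,0,0,0,255],[0,0,0,0,0,0,255]]' >/dev/null && python3 log.py; python3 go.py
```

```text
ring s -0.0199 lat 0.0008 h 0.2688 beta 28.1 psi 25.0 roll 0.0 F [ 0.7  0.6 -2.3]
ring s -0.0190 lat 0.0009 h 0.2680 beta 28.0 psi 25.0 roll -0.0 F [-2.8 -0.9 -2.3]
10.83 p [0.567, -0.0213, 0.192] q [-14.7, 1.3, 111.9, 5.8, 61.0, 47.7] F [-5.9, -2.5, -2.2] M [-0.3, 0.78, 0.09] op 0.0177
ring s -0.0183 lat 0.0010 h 0.2670 beta 27.8 psi 25.0 roll -0.1 F [-5.9 -2.5 -2.2]
```

Contact with the hook tip came at s≈-0.0195, at about 6 N, so the tip is roughly 1.5 mm deeper than the vision estimate. I'll back off, rise, and pass over the tip.

```bash
python3 -m handwheel '[[0,-0.003,-0.0007,0,0,0,255],[0,-0.003,-0.0007,0,0,0,255],[0,0,0,0,0,0,255]]' >/dev/null && python3 log.py; python3 go.py 4 -0.026 0.291 28 25 -0.0005
```

```text
11.08 p [0.5623, -0.0223, 0.1924] q [-14.9, 0.5, 112.7, 6.0, 60.7, 47.4] F [0.6, 0.7, -2.7] M [-0.09, 0.21, -0.05] op 0.0176
ring s -0.0234 lat 0.0007 h 0.2681 beta 28.1 psi 25.0 roll 0.0 F [ 0.6  0.7 -2.7]
row [-0.0058  0.0001  0.0001] [ 0.      0.0001 -0.0006] |d| 0.005849004797709261 deg 0.032265840661365966 ik 1.0254988263940808e-14 [-15.2  -1.1 111.7   5.8  63.4  47.5]
```

```bash
python3 -m handwheel '[[-0.0058,0,0,0,0,0,255],[-0.0058,0,0,0,0,0,255],[-0.0058,0,0,0,0,0,255],[-0.0058,0,0,0,0,0,255],[0,0,0,0,0,0,255]]' >/dev/null && python3 log.py; python3 go.py 8 0.0036 0.290 28 25
```

```text
11.5 p [0.5605, -0.024, 0.2177] q [-15.2, -1.3, 111.7, 5.8, 63.3, 47.5] F [0.2, 0.0, -0.8] M [-0.13, 0.21, -0.04] op 0.0182
ring s -0.0258 lat -0.0005 h 0.2938 beta 28.3 psi 25.1 roll 0.2 F [ 0.2  0.  -0.8]
row [0.0009 0.0034 0.0008] [ 0.0001  0.0003 -0.0006] |d| 0.0036422599078770423 deg 0.03835713961814714 ik 5.148037561094286e-14 [-13.8   2.7 108.    5.6  63.2  49. ]
```

```bash
python3 -m handwheel '[[0.0007,0.0025,0.0006,0,0,0,255],[0.0007,0.0025,0.0006,0,0,0,255],[0.0007,0.0025,0.0006,0,0,0,255],[0,0,0,0,0,0,255]]' >/dev/null && python3 go.py
python3 -m handwheel '[[0.0007,0.0025,0.0006,0,0,0,255],[0.0007,0.0025,0.0006,0,0,0,255],[0.0007,0.0025,0.0006,0,0,0,255],[0,0,0,0,0,0,255]]' >/dev/null && python3 go.py
python3 -m handwheel '[[0.0007,0.0025,0.0006,0,0,0,255],[0.0007,0.0025,0.0006,0,0,0,255],[0.0007,0.0025,0.0006,0,0,0,255],[0,0,0,0,0,0,255]]' >/dev/null && python3 log.py;python3 go.py 4 0.0036 0.290 28 25
```

```text
ring s -0.0183 lat 0.0001 h 0.2891 beta 28.0 psi 25.0 roll -0.0 F [ 0.3 -0.3 -2.1]
ring s -0.0102 lat 0.0002 h 0.2886 beta 28.1 psi 25.0 roll 0.0 F [ 0.2 -0.2 -1.6]
12.5 p [0.5832, -0.0188, 0.2121] q [-14.0, 2.0, 108.9, 5.7, 62.8, 48.6] F [-0.4, -0.6, -1.3] M [-0.16, 0.25, 0.03] op 0.0178
ring s -0.0023 lat 0.0003 h 0.2878 beta 28.1 psi 25.0 roll 0.0 F [-0.4 -0.6 -1.3]
row [-0.0004  0.0015  0.0004] [ 0.0002  0.     -0.0004] |d| 0.0015683377944482638 deg 0.024525822231344155 ik 3.727849456208881e-12 [-13.8   2.7 108.    5.6  63.2  49. ]
```

```bash
python3 -m handwheel '[[-0.0004,0.002,0.0005,0,0,0,255],[-0.0004,0.002,0.0005,0,0,0,255],[-0.0004,0.002,0.0005,0,0,0,255],[0,0,0,0,0,0,255]]' >/dev/null && python3 log.py;python3 go.py 8 0.0036 0.272 28 25
python3 - <<'E'
from h import *
o=[]
for n,(u,v) in(("top",(310,150)),("side",(380,190))):
    c=viewer.camera(n); o.append(cv2.resize(c["color"][v-20:v+20,u-20:u+20],(400,400),interpolation=cv2.INTER_CUBIC))
cv2.imwrite("pics/c6.png",np.hstack(o))
E
```

```text
12.83 p [0.5891, -0.0177, 0.2146] q [-13.8, 2.7, 108.0, 5.7, 63.1, 48.9] F [0.1, -0.1, -2.2] M [-0.09, 0.23, -0.03] op 0.0177
ring s 0.0037 lat 0.0002 h 0.2903 beta 28.1 psi 25.0 roll 0.0 F [ 0.1 -0.1 -2.2]
row [ 0.0022 -0.0003  0.    ] [ 0.0001  0.0001 -0.0003] |d| 0.0022449090204979647 deg 0.015495582800524006 ik 4.952159905418503e-15 [-13.8   3.7 108.9   5.7  61.3  48.8]
```

View pics/c6.png

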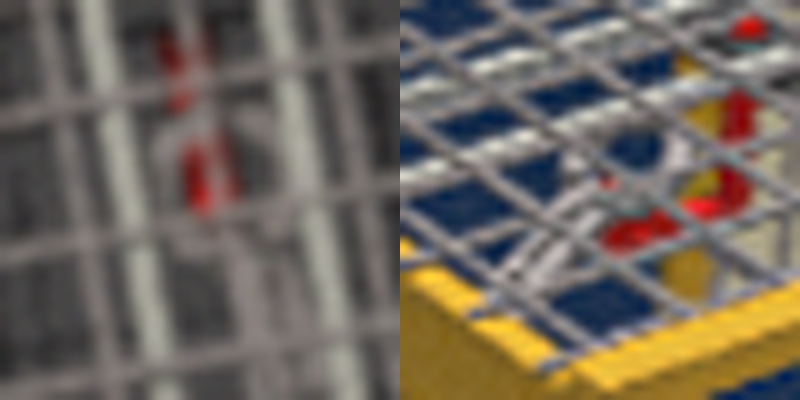

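Run:
```python
from h import *
from plan import *
s=arm.get_state(); R=np.array(s["orientation"]); p=np.array(s["position"]); t=np.radians(20)
e=-np.sin(t)*R[:,0]+np.cos(t)*R[:,1]; sz=-np.cos(t)*R[:,0]-np.sin(t)*R[:,1]; sy=np.cross(sz,e)
r=p-TO*R[:,0]+G*e-ZG*sz; tip=TIP+.0017*cx
o=[]
th=np.linspace(0,2*np.pi,60)
for n,(u,v) in(("top",(310,150)),("side",(380,190))):
    c=viewer.camera(n); im=cv2.resize(c["color"][v-20:v+20,u-20:u+20],(400,400),interpolation=cv2.INTER_CUBIC)
    def dr(P,col):
        q=np.array([proj(c,x) for x in P]); q=((q-[u-20,v-20]+.5)*10).astype(np.int32); cv2.polylines(im,[q],True,col,1)
    for rad in(.011,.018): dr([r+.008*sz+rad*(np.cos(a)*e+np.sin(a)*sy) for a in th],(0,255,0))
    dr([np.r_[tip+.005*np.array([np.cos(a),np.sin(a)]),.288] for a in th],(255,255,0))
    o.append(im)
cv2.imwrite("pics/c7.png",np.hstack(o))
```

```text
(no output)
```

View pics/c7.png

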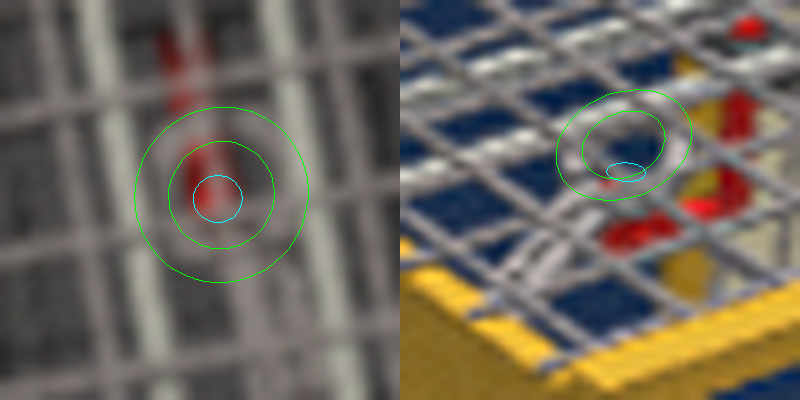

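Ring outline and tip disc overlap in both views (top at (220,195), side at (625,150)), so the tip sits inside the hole. I'll lower gently while watching the force.

```bash
python3 -m handwheel '[[0.0022,-0.0003,0,0,0,0,255],[0.0022,-0.0003,0,0,0,0,255],[0,0,0,0,0,0,255]]' >/dev/null && python3 go.py
python3 -m handwheel '[[0.0018,-0.0002,0,0,0,0,255],[0,0,0,0,0,0,255]]' >/dev/null && python3 go.py
python3 -m handwheel '[[0.0018,-0.0002,0,0,0,0,255],[0,0,0,0,0,0,255]]' >/dev/null && python3 log.py; python3 go.py
```

```text
ring s 0.0029 lat 0.0004 h 0.2843 beta 28.0 psi 25.0 roll -0.0 F [-0.5 -0.3 -1.9]
ring s 0.0032 lat 0.0003 h 0.2829 beta 28.0 psi 25.0 roll -0.0 F [ 0.1 -0.1 -2.3]
13.62 p [0.5886, -0.0176, 0.2057] q [-13.8, 3.1, 108.5, 5.7, 62.2, 48.8] F [-0.0, -0.9, -3.2] M [-0.09, 0.24, 0.06] op 0.0179
ring s 0.0033 lat 0.0003 h 0.2813 beta 28.1 psi 25.0 roll -0.0 F [-0.  -0.9 -3.2]
```

```bash
python3 -m handwheel '[[0.0018,-0.0002,0,0,0,0,255],[0,0,0,0,0,0,255]]' >/dev/null && python3 go.py
python3 -m handwheel '[[0.0018,-0.0002,0,0,0,0,255],[0,0,0,0,0,0,255]]' >/dev/null && python3 go.py
python3 -m handwheel '[[0.0018,-0.0002,0,0,0,0,255],[0,0,0,0,0,0,255]]' >/dev/null && python3 go.py
python3 -m handwheel '[[0.0018,-0.0002,0,0,0,0,255],[0,0,0,0,0,0,255]]' >/dev/null && python3 log.py; python3 go.py
```

```text
ring s 0.0033 lat 0.0004 h 0.2795 beta 28.1 psi 25.0 roll -0.0 F [ 0.8  0.3 -2.7]
ring s 0.0034 lat 0.0004 h 0.2776 beta 28.1 psi 25.0 roll -0.0 F [ 0.6 -0.1 -2.7]
ring s 0.0034 lat 0.0004 h 0.2758 beta 28.1 psi 25.0 roll -0.0 F [ 0.7 -0.8 -2.4]
14.28 p [0.5887, -0.0176, 0.1985] q [-13.7, 3.5, 108.8, 5.7, 61.4, 48.8] F [-0.6, 0.4, -2.8] M [-0.12, 0.2, 0.06] op 0.0182
ring s 0.0035 lat 0.0004 h 0.2740 beta 28.1 psi 25.0 roll -0.0 F [-0.6  0.4 -2.8]
```

```bash
python3 -m handwheel '[[0.0018,-0.0002,0,0,0,0,255],[0,0,0,0,0,0,255]]' >/dev/null && python3 go.py
python3 -m handwheel '[[0.0018,-0.0002,0,0,0,0,255],[0,0,0,0,0,0,255]]' >/dev/null && python3 go.py
python3 -m handwheel '[[0.0015,-0.0002,0,0,0,0,255],[0,0,0,0,0,0,255]]' >/dev/null && python3 go.py
python3 -m handwheel '[[0.0012,-0.0002,0,0,0,0,255],[0,0,0,0,0,0,255]]' >/dev/null && python3 go.py
python3 -m handwheel '[[0.0012,-0.0002,0,0,0,0,255],[0,0,0,0,0,0,255]]' >/dev/null && python3 log.py; python3 go.py
```

```text
ring s 0.0035 lat 0.0004 h 0.2722 beta 28.1 psi 25.0 roll -0.0 F [-0.1  0.6 -2.8]
ring s 0.0036 lat 0.0004 h 0.2704 beta 28.1 psi 25.0 roll -0.0 F [ 0.3  0.  -2.2]
ring s 0.0036 lat 0.0004 h 0.2689 beta 28.1 psi 25.0 roll -0.0 F [ 0.9 -0.1 -1.6]
ring s 0.0036 lat 0.0004 h 0.2678 beta 28.1 psi 25.0 roll -0.0 F [-0.5  0.6 -2.1]
15.12 p [0.5889, -0.0176, 0.191] q [-13.7, 4.0, 109.2, 5.8, 60.6, 48.7] F [0.0, 0.3, -3.7] M [-0.15, 0.25, -0.0] op 0.0177
ring s 0.0036 lat 0.0004 h 0.2666 beta 28.1 psi 25.0 roll -0.0 F [ 0.   0.3 -3.7]
```

```bash
python3 -m handwheel '[[0.0012,-0.0001,0,0,0,0,255],[0,0,0,0,0,0,255]]' >/dev/null && python3 go.py
python3 -m handwheel '[[0.0012,-0.0001,0,0,0,0,255],[0,0,0,0,0,0,255]]' >/dev/null && python3 go.py
python3 -m handwheel '[[0.0012,-0.0001,0,0,0,0,255],[0,0,0,0,0,0,255]]' >/dev/null && python3 go.py
python3 -m handwheel '[[0.0012,-0.0001,0,0,0,0,255],[0,0,0,0,0,0,255]]' >/dev/null && python3 log.py; python3 go.py
```

```text
ring s 0.0038 lat 0.0003 h 0.2657 beta 28.1 psi 25.0 roll 0.0 F [ 0.3  0.3 -1.5]
ring s 0.0041 lat 0.0004 h 0.2649 beta 28.1 psi 25.0 roll 0.0 F [-0.1 -1.5  0. ]
ring s 0.0043 lat 0.0003 h 0.2641 beta 28.2 psi 25.0 roll 0.0 F [-0.1  0.8  1.2]
15.78 p [0.5901, -0.0173, 0.1873] q [-13.7, 4.3, 109.3, 5.9, 60.1, 48.6] F [-0.5, 1.3, 1.8] M [0.24, -0.39, 0.07] op 0.0175
ring s 0.0046 lat 0.0004 h 0.2633 beta 28.2 psi 25.0 roll 0.1 F [-0.5  1.3  1.8]
```

Contact with the bar top came at h≈0.2658, against 0.265 predicted, so the ring is round the hook. Next I'll rotate toward hanging through waypoints that keep the bend inside the hole.

```bash
python3 go.py 5 0.0044 0.2676 35 25
```

```text
ring s 0.0046 lat 0.0004 h 0.2633 beta 28.2 psi 25.0 roll 0.1 F [-0.5  1.3  1.8]
row [0.0031 0.0014 0.    ] [0.0001 0.0002 0.0237] |d| 0.003399859445409081 deg 1.355251178221141 ik 4.461039911601595e-11 [-15.    3.4 112.4  12.   53.1  43.7]
```

```bash
python3 -m handwheel '[[-0.003,0.0003,0,0,0,0,255],[0,0,0,0,0,0,255]]' >/dev/null && python3 go.py 5 0.0044 0.2676 35 25
python3 -m handwheel '[[0.0034,0.0014,0,0,0,0.0238,255],[0.0034,0.0014,0,0,0,0.0238,255],[0.0034,0.0014,0,0,0,0.0238,255],[0.0034,0.0014,0,0,0,0.0238,255],[0.0034,0.0014,0,0,0,0.0238,255]]' >/dev/null && python3 log.py; python3 go.py 5 0.0066 0.265 45 25
```

```text
ring s 0.0037 lat 0.0003 h 0.2654 beta 28.0 psi 25.0 roll 0.0 F [ 0.9 -0.  -1.4]
row [0.0036 0.0015 0.0001] [0.0001 0.0001 0.0243] |d| 0.003950024298954327 deg 1.3925484513443647 ik 1.0533944124290689e-10 [-15.    3.4 112.4  12.   53.1  43.7]
16.37 p [0.5977, -0.0131, 0.1731] q [-15.0, 3.3, 112.6, 12.0, 53.2, 43.7] F [-0.2, 0.3, -2.3] M [-0.15, 0.32, -0.03] op 0.0179
ring s 0.0032 lat 0.0006 h 0.2670 beta 34.9 psi 25.0 roll -0.0 F [-0.2  0.3 -2.3]
row [0.0065 0.0024 0.0003] [ 0.0001 -0.0002  0.0353] |d| 0.0069083997624790556 deg 2.0205791521678553 ik 3.1385361620668777e-15 [-16.5   4.3 116.4  24.4  42.7  32.9]
```

```bash
python3 -m handwheel '[[0.0065,0.0024,0.0002,0,0,0.0353,255],[0.0065,0.0024,0.0002,0,0,0.0353,255],[0.0065,0.0024,0.0002,0,0,0.0353,255]]' >/dev/null && python3 go.py
python3 -m handwheel '[[0.0065,0.0024,0.0002,0,0,0.0353,255],[0.0065,0.0024,0.0002,0,0,0.0353,255],[0,0,0,0,0,0,255]]' >/dev/null && python3 log.py; python3 go.py 8 0.010 0.264 60 25
```

```text
ring s 0.0053 lat 0.0003 h 0.2662 beta 41.0 psi 25.0 roll -0.0 F [-0.2 -0.  -0.9]
16.87 p [0.6169, -0.0047, 0.1448] q [-16.5, 4.3, 116.5, 24.4, 42.8, 32.8] F [-0.2, -0.5, -1.3] M [-0.18, 0.38, 0.03] op 0.0182
ring s 0.0058 lat 0.0003 h 0.2631 beta 44.9 psi 24.9 roll -0.1 F [-0.2 -0.5 -1.3]
row [0.0057 0.0023 0.0002] [-0.0002 -0.0003  0.033 ] |d| 0.006116341644719768 deg 1.8896940408623473 ik 2.961274167209963e-11 [-17.8   8.5 119.9  54.8  32.3   4.4]
```

```bash
python3 -m handwheel '[[0.0057,0.0023,0.0002,0,0,0.033,255],[0.0057,0.0023,0.0002,0,0,0.033,255],[0.0057,0.0023,0.0002,0,0,0.033,255],[0.0057,0.0023,0.0002,0,0,0.033,255]]' >/dev/null && python3 go.py
python3 -m handwheel '[[0.0057,0.0023,0.0002,0,0,0.033,255],[0.0057,0.0023,0.0002,0,0,0.033,255],[0.0057,0.0023,0.0002,0,0,0.033,255],[0.0057,0.0023,0.0002,0,0,0.033,255],[0,0,0,0,0,0,255]]' >/dev/null && python3 log.py; python3 go.py 8 0.0146 0.2633 75 25
```

```text
ring s 0.0091 lat -0.0000 h 0.2661 beta 52.6 psi 25.1 roll 0.0 F [-0.  -0.2 -1.7]
17.62 p [0.6539, 0.0106, 0.1164] q [-17.8, 8.5, 119.8, 54.8, 32.4, 4.6] F [-0.9, 0.9, -2.0] M [-0.28, 0.61, 0.0] op 0.0178
ring s 0.0107 lat -0.0001 h 0.2645 beta 60.0 psi 24.9 roll -0.1 F [-0.9  0.9 -2. ]
row [0.0059 0.002  0.0001] [-0.0001 -0.0002  0.0327] |d| 0.006244321784583714 deg 1.8737973519309148 ik 1.0095872684535773e-11 [-17.8  16.  120.2  93.8  33.9 -32.5]
```

```bash
python3 -m handwheel '[[0.0059,0.002,0.0001,0,0,0.0327,255],[0.0059,0.002,0.0001,0,0,0.0327,255],[0.0059,0.002,0.0001,0,0,0.0327,255],[0.0059,0.002,0.0001,0,0,0.0327,255]]' >/dev/null && python3 log.py
python3 -m handwheel '[[0.0059,0.002,0.0001,0,0,0.0327,255],[0.0059,0.002,0.0001,0,0,0.0327,255],[0.0059,0.002,0.0001,0,0,0.0327,255],[0.0059,0.002,0.0001,0,0,0.0327,255],[0,0,0,0,0,0,255]]' >/dev/null && python3 log.py; python3 go.py 6 0.0194 0.2620 85 25
```

```text
17.95 p [0.6754, 0.0191, 0.1069] q [-18.0, 11.8, 120.3, 74.9, 31.5, -14.5] F [0.1, -0.2, -2.3] M [-0.35, 0.59, 0.02] op 0.0177
18.37 p [0.6959, 0.0288, 0.0964] q [-17.8, 16.0, 120.1, 93.6, 33.9, -32.3] F [0.3, -0.4, -3.0] M [-0.31, 0.66, 0.01] op 0.0178
ring s 0.0151 lat -0.0003 h 0.2639 beta 75.0 psi 24.8 roll -0.0 F [ 0.3 -0.4 -3. ]
row [0.0056 0.0017 0.0002] [-0.0001 -0.0001  0.0291] |d| 0.005869753182721759 deg 1.665583790079609 ik 6.838057600342694e-10 [-16.9  22.5 118.3 112.9  41.1 -50. ]
```

```bash
python3 -m handwheel '[[0.0056,0.0017,0.0002,0,0,0.0291,255],[0.0056,0.0017,0.0002,0,0,0.0291,255],[0.0056,0.0017,0.0002,0,0,0.0291,255]]' >/dev/null && python3 log.py
python3 -m handwheel '[[0.0056,0.0017,0.0002,0,0,0.0291,255],[0.0056,0.0017,0.0002,0,0,0.0291,255],[0.0056,0.0017,0.0002,0,0,0.0291,255],[0,0,0,0,0,0,255]]' >/dev/null && python3 log.py; python3 go.py 4 0.0194 0.2600 88 25
python3 - <<'E'
from h import *
o=[]
for n,(u,v) in(("top",(312,165)),("side",(370,220))):
    c=viewer.camera(n); o.append(cv2.resize(c["color"][v-60:v+60,u-50:u+50],(400,480),interpolation=cv2.INTER_CUBIC))
cv2.imwrite("pics/c8.png",np.hstack(o))
E
```

```text
18.62 p [0.7123, 0.0352, 0.0935] q [-17.4, 19.0, 119.3, 104.2, 37.1, -42.1] F [0.5, 0.0, -1.4] M [-0.3, 0.64, -0.02] op 0.0178
18.95 p [0.7276, 0.0422, 0.0884] q [-16.9, 22.4, 118.2, 112.7, 41.1, -49.8] F [0.3, 0.2, -2.4] M [-0.34, 0.74, 0.03] op 0.0178
ring s 0.0198 lat -0.0003 h 0.2626 beta 85.0 psi 24.5 roll -0.0 F [ 0.3  0.2 -2.4]
row [ 0.0024  0.0001 -0.0001] [-0.0001 -0.0004  0.0131] |d| 0.0023985816320317333 deg 0.7501480654796673 ik 1.5855464811367463e-15 [-16.6  24.6 117.6 117.3  43.9 -54. ]
```

View pics/c8.png

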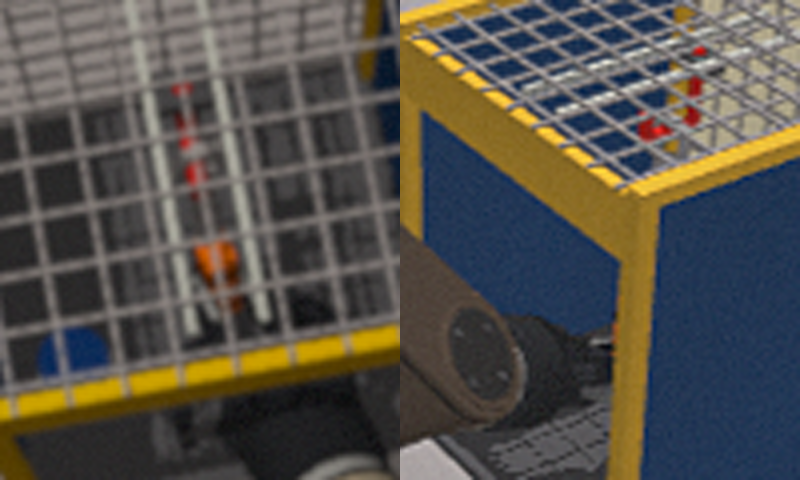

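The top view shows the ring's grey band crossing the hook bar at (195,155), behind the tip at (195,185). The side view shows it between tip and stem. The jar at (75,350) is untouched. Now finishing the rotation and setting the weight on the bar.

```bash
python3 -m handwheel '[[0.0024,0.0001,0,0,0,0.0131,255],[0.0024,0.0001,0,0,0,0.0131,255],[0.0024,0.0001,0,0,0,0.0131,255],[0.0024,0.0001,0,0,0,0.0131,255],[0,0,0,0,0,0,255]]' >/dev/null && python3 log.py; python3 go.py 2 0.0194 0.2585 88 24.5
```

```text
19.47 p [0.7361, 0.0463, 0.086] q [-16.6, 24.6, 117.6, 117.4, 44.1, -54.1] F [-0.5, 1.1, 0.2] M [-0.28, 0.33, 0.16] op 0.0177
ring s 0.0192 lat -0.0002 h 0.2612 beta 88.3 psi 25.6 roll 0.0 F [-0.5  1.1  0.2]
row [ 0.0003 -0.0013 -0.0002] [ 0.0021 -0.0048 -0.0022] |d| 0.0013793011449541584 deg 0.32596233310744555 ik 2.5581009045910684e-12 [-16.4  24.7 117.8 118.3  43.6 -54.6]
```

```bash
python3 -m handwheel '[[0,0,0,0,0,0,200],[0,0,0,0,0,0,190],[0,0,0,0,0,0,180],[0,0,0,0,0,0,170],[0,0,0,0,0,0,160]]' 20 >/dev/null && python3 log.py
python3 -m handwheel '[[0,0,0,0,0,0,150],[0,0,0,0,0,0,140],[0,0,0,0,0,0,130],[0,0,0,0,0,0,130],[0,0,0,0,0,0,130]]' >/dev/null && python3 log.py
python3 - <<'E'
from h import *
o=[]
for n,(u,v) in(("top",(312,165)),("side",(370,220))):
    c=viewer.camera(n); o.append(cv2.resize(c["color"][v-60:v+60,u-50:u+50],(400,480),interpolation=cv2.INTER_CUBIC))
cv2.imwrite("pics/c9.png",np.hstack(o))
E
```

```text
19.88 p [0.7358, 0.0456, 0.086] q [-16.7, 24.5, 117.6, 117.3, 44.0, -54.0] F [-0.5, 0.0, 0.7] M [-0.21, 0.38, -0.02] op 0.0318
20.3 p [0.7357, 0.0458, 0.0857] q [-16.7, 24.5, 117.6, 117.3, 44.0, -54.0] F [-0.8, -0.2, 0.0] M [-0.16, 0.33, -0.01] op 0.0415
```

View pics/c9.png

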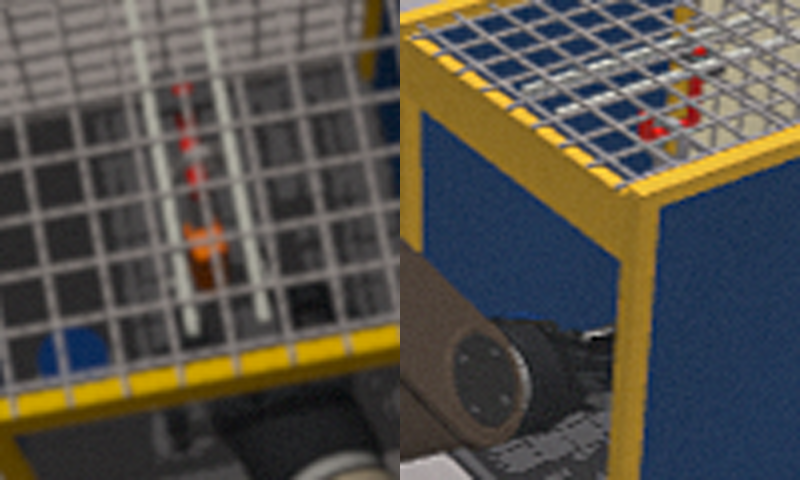

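```bash
python3 -m handwheel '[[-0.004,0,0,0,0,0,130],[-0.006,0,0,0,0,0,130],[-0.008,0,0,0,0,0,130],[-0.01,0,0,0,0,0,130],[-0.012,0,0,0,0,0,130]]' >/dev/null && python3 log.py
python3 -m handwheel '[[-0.015,0,0,0,0,0,130],[-0.015,0,0,0,0,0,130],[-0.015,0,0,0,0,0,130],[-0.015,0,0,0,0,0,130],[-0.015,0,0,0,0,0,130]]' >/dev/null && python3 log.py
python3 -m handwheel '[[-0.015,0,0,0,0,0,130],[-0.015,0,0,0,0,0,130],[-0.015,0,0,0,0,0,130],[-0.015,0,0,0,0,0,130],[-0.015,0,0,0,0,0,130]]' >/dev/null && python3 log.py
```

```text
20.82 p [0.7012, 0.0299, 0.1008] q [-19.6, 19.7, 122.3, 114.0, 45.6, -52.7] F [-0.2, 0.4, -0.1] M [-0.18, 0.38, -0.03] op 0.0419
21.23 p [0.6376, 0.0002, 0.129] q [-26.1, 10.2, 130.2, 106.3, 48.8, -48.8] F [-0.1, 0.2, -0.6] M [-0.21, 0.4, 0.0] op 0.0417
21.65 p [0.5745, -0.029, 0.1567] q [-34.3, -0.2, 137.3, 96.7, 53.5, -43.3] F [-0.3, -0.3, -0.1] M [-0.19, 0.41, 0.02] op 0.0419
```

```bash
W='[[0,0,0,0,0,0,130],[0,0,0,0,0,0,130],[0,0,0,0,0,0,130],[0,0,0,0,0,0,130],[0,0,0,0,0,0,130]]'
cat > sway.py <<'E'
from h import *
from workcell import arm
for n in("top","side"):
    c=viewer.camera(n); hsv=cv2.cvtColor(c["color"],cv2.COLOR_BGR2HSV); vv,uu=np.mgrid[0:480,0:640]
    o=(hsv[...,0]>4)&(hsv[...,0]<17)&(hsv[...,1]>150)&(abs(uu-(312 if n=="top" else 375))<30)&(abs(vv-(180 if n=="top" else 225))<50)
    print(n,o.sum(),[(round(uu[o].mean(),2),round(vv[o].mean(),2)) if o.any() else 0], round(float(arm.get_state()["clock"]),2))
E
python3 sway.py
python3 -m handwheel '[[0,0,0,0,0,0,130],[0,0,0,0,0,0,130],[0,0,0,0,0,0,130],[0,0,0,0,0,0,130]]' >/dev/null; python3 sway.py
python3 -m handwheel '[[0,0,0,0,0,0,130],[0,0,0,0,0,0,130],[0,0,0,0,0,0,130]]' >/dev/null; python3 sway.py
python3 -m handwheel '[[0,0,0,0,0,0,130],[0,0,0,0,0,0,130],[0,0,0,0,0,0,130],[0,0,0,0,0,0,130],[0,0,0,0,0,0,130]]' >/dev/null
python3 -m handwheel '[[0,0,0,0,0,0,130],[0,0,0,0,0,0,130],[0,0,0,0,0,0,130],[0,0,0,0,0,0,130],[0,0,0,0,0,0,130]]' >/dev/null
python3 -m handwheel '[[0,0,0,0,0,0,130],[0,0,0,0,0,0,130],[0,0,0,0,0,0,130],[0,0,0,0,0,0,130],[0,0,0,0,0,0,130]]' >/dev/null;python3 sway.py
python3 -m handwheel '[[0,0,0,0,0,0,130],[0,0,0,0,0,0,130]]' >/dev/null;python3 sway.py
python3 -m handwheel '[[0,0,0,0,0,0,130],[0,0,0,0,0,0,130]]' >/dev/null;python3 sway.py
python3 - <<'E'
from h import *
np.set_printoptions(precision=4,suppress=True)
o=[]
for n,(u,v) in(("top",(312,165)),("side",(385,235))):
    c=viewer.camera(n); o.append(cv2.resize(c["color"][v-72:v+72,u-60:u+60],(400,480),interpolation=cv2.INTER_CUBIC))
    for t in("flask","jar","clamp_stud"):
        for d in finder.landmark_of(n,t)[:1]: print(n,t,round(d["p"],2),w(c,d["location"]))
cv2.imwrite("pics/c10.png",np.hstack(o))
E
```

```text
top 70 [(np.float64(311.27), np.float64(167.94))] 21.7
side 5 [(np.float64(391.4), np.float64(184.2))] 21.75
top 68 [(np.float64(311.13), np.float64(168.24))] 22.13
side 5 [(np.float64(391.4), np.float64(184.2))] 22.18
top 66 [(np.float64(311.03), np.float64(168.15))] 22.48
side 5 [(np.float64(391.4), np.float64(184.2))] 22.53
top 67 [(np.float64(311.1), np.float64(168.33))] 23.83
side 5 [(np.float64(391.4), np.float64(184.2))] 23.88
top 67 [(np.float64(311.12), np.float64(168.27))] 24.1
side 5 [(np.float64(391.4), np.float64(184.2))] 24.15
top 68 [(np.float64(311.15), np.float64(168.38))] 24.37
side 5 [(np.float64(391.4), np.float64(184.2))] 24.42
top flask 0.78 [0.5424 0.4542 0.0035]
top jar 0.62 [0.6847 0.1306 0.0129]
top clamp_stud 0.51 [ 0.6899 -0.2092 -0.0007]
side jar 0.52 [0.6764 0.1302 0.0104]
side clamp_stud 0.75 [ 0.6865 -0.2179  0.0042]
```

View pics/c10.png

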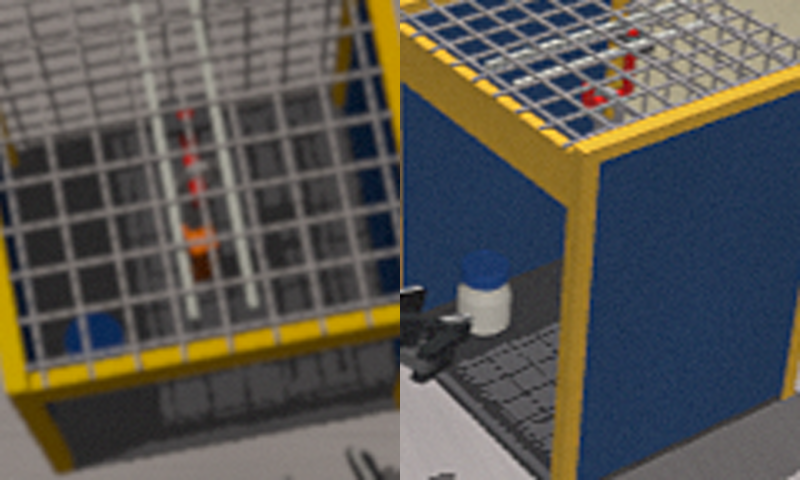

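The spanner hangs still: its orange grip sits below the hook at (200,250) in the top crop and drifted less than 0.3 px over 2 s. The gripper is outside the cabinet, and the jar, flask and stud haven't moved. Handing in.

```bash
python3 -m handwheel '[[0,0,0,0,0,0,130],[0,0,0,0,0,0,130],[0,0,0,0,0,0,130],[0,0,0,0,0,0,130],[0,0,0,0,0,0,130]]' >/dev/null; python3 sway.py; python3 -c "
from workcell import arm; print(arm.job_done())"
```

```text
top 68 [(np.float64(311.13), np.float64(168.24))] 25.28
side 5 [(np.float64(391.4), np.float64(184.2))] 25.33
the job is handed in; nothing more can be done
None
```

The smaller orange-gripped spanner now hangs by its ring on the red hook. I handed the job in at about 25 s; it reports no verdict.

**How it went:**
- I tilted the spanner 28° to pass under the lintel, then touched the hook tip lightly, at about 6 N. It was about 1.5 mm deeper than the cameras suggested.
- I backed off, went over the tip, and lowered until the ring touched the bar. That was within 1 mm of the predicted height.
- I then turned it upright in steps. I let go only once the wrist force showed the hook carrying its weight.

**Last checks:**
- **Sway:** the spanner drifted less than 0.3 pixel over the last 3 s or so, under 1 mm, by the top camera. The side camera could not see the hanging grip, so it gives no sway check.
- **Flask, jar and stud:** the jar and stud were still where they started in both views, within the detector's few-millimetre error. The flask was rechecked only from the top, because the side camera did not detect it in the last look.
- **Gripper:** it is outside the cabinet and touching nothing.

**Disagreement:** the cameras and the touch differed by 2–3 mm on where the tip sat relative to the ring. I relied on the touch, and the ring met no resistance going down over the tip.

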